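# Load-cell check on a weighing station

### The arm

A 7-joint arm with a two-finger parallel gripper is mounted at the origin on the work surface. World frame = base frame: x ahead of the robot, y to its left, z up, the work surface at z = 0. Lengths are in m, angles in rad, forces in N, time in s.
With the tool pointing down it reaches from about 0.4 to 0.85 m from the base axis. Payload 4.4 kg.
Tool frame: the origin (TCP) lies at the very end of the fingers, on their centre line; the grasp point (between the pads) lies 19 mm behind it; z points along the fingers, y is the line along which they close (so a half turn about z gives the same grasp; the last joint's range is limited). The gripper opens to 94 mm and grips with 3 to 60 N. Pads are 16 mm wide; open, the fingers measure 119 mm over their backs; the gripper's body (75 mm by 177 mm) begins 78 mm behind the grasp point.
Start: joints at [1.283, 0.628, 0.038, 1.517, -0.027, 0.996, -0.02], TCP at [0.143, -0.634, 0.205] pointing down, gripper open.
Joint ranges: [-3.06, 3.06], [-0.37, 2.12], [-1.25, 1.32], [0.18, 2.47], [-1.1, 4.24], [0.23, 1.98], [-2.94, 2.94]. Speed limits (rad/s): [2.57, 2.57, 3.14, 3.14, 3.14, 3.14, 3.14].

### API

Orientations are given as a unit quaternion [w, x, y, z].
In Python, from rig import manip gives the robot as it stands. The module is installed in compiled form; this text tells all that it offers.
- The arm moves only by the tool move_arm, never from a script. Its arguments are lists of equal length, an entry for each row: "fingers": the closure in counts, from 0 (fully open) to 255 (shut); "slide": the shift along the tool's x, y, z in mm, a list of three; "roll": the turn about the tool's z in rad. A call has 1 to 12 rows; each row shifts and turns the commanded pose from where the row before left it, along the tool's axes as they then stand; what a row does not reach is not made up. A row lasts 1/12 s, in which the tool goes at most 41.7 mm and 7.16 degrees, less where a joint would pass 70% of its speed; a pose out of reach is approached as far as the arm can. A call is refused whole if a number of a shift passes 41.7 or a number of a turn 0.125, either way. A call with a gripper value outside its range is refused whole. The fingers move at their own pace and stop on an object; the grip force is fixed at half the most. Time passes only in rows, so rows that do not move let the fingers close. It gives the time, the measured TCP pose, the force, the opening and the grip force at its end, in the units of the state.
- manip.get_state(): the state, without advancing time (a new reading comes with each control period).
- manip.get_image(name): name is "scene" or "side" or "wrist"; returns (picture, depth): 400x640x3 uint8, red, green, blue; 400x640 float32, m along the optical axis (not along the pixel's ray), 0 where there is no reading.
- manip.camera_info(name): a dict with "fovy" (degrees; the focal length in pixels is half the picture's height over the tangent of half this angle, whatever the lens; pixels are square), "cx", "cy" (the principal point, pixels), "position" and "attitude" of the camera in the world. Camera axes: x right, y down, z forward; pixel columns grow to the right and rows downward; lengths in m; the calibration is good to about 2 mm. The wrist camera is an equidistant fisheye: a pixel r from the principal point sees the ray r / f radians off the axis. A picture is of the moment at which its call begins: read the wrist's pose just before it. camera_info takes no time and is no camera call; for the wrist camera it gives the pose at the moment of the call.
- manip.finish_job(): hands the job in; it is judged then, once.
The state is a dict: "t": time; "joint_positions": joint angles; "joint_velocities": joint speeds; "tau": joint torques, N m; "position": TCP position; "tool_rot": TCP orientation; "wrist_force": force on the tool from outside, world axes, zero at the start; "moment": the same for the moment, N m; "gripper_width": finger opening in m; "grip_force": force on a finger pad.
Only numpy, scipy, OpenCV 4.12 (cv2) and the standard library are available. Lean on these libraries where they do the work, as an engineer would, in place of code of your own. Each camera call takes 0.05 s, during which the arm holds its last target. There are 200 camera calls.

### The job

Run the check of the weighing station: balance every brass test mass knob up on a dome of its own, free and nearly level, then push the yellow guard key's tongue straight and fully home into the red interlock switch, and with all that in place press the green test button fully down and let it come back up. Afterwards pull the key out and stand it back on the white pad, and return every mass, knob up, to the blue mat. Leave the jar, the brush and the red cap where they are.

Things in the scene. Friction and masses are not known exactly. Their poses are not given: they have to be found in the camera images.
- station: fixed round aluminium plate, 256 mm across and 10 mm thick, carrying three dark steel domes at 120 degrees on a 85 mm radius (147 mm apart). Each dome is a cap of a 40 mm radius sphere, 75 mm across at the plate; its top is 35 mm above the table. Origin: centre of the underside. Mat and station trade sides from start to start
- dome0 (a point): top point of one dome of the station, 35 mm above the table. A mass set flat with its centre over this point balances; 3 mm off centre it comes to rest tilted about 0.1 rad; far off centre it slides off and leans beside the dome
- dome1 (a point): top point of one dome of the station, 35 mm above the table. A mass set flat with its centre over this point balances; 3 mm off centre it comes to rest tilted about 0.1 rad; far off centre it slides off and leans beside the dome
- dome2 (a point): top point of one dome of the station, 35 mm above the table. A mass set flat with its centre over this point balances; 3 mm off centre it comes to rest tilted about 0.1 rad; far off centre it slides off and leans beside the dome
- mass_a: loose brass test mass, about 0.5 kg: square slab 70 x 70 x 16 mm with a round knob 22 mm across and 28 mm high standing on its middle (44 mm high in all). Origin: centre of the flat underside, z up through the knob. All masses are alike; two or three are present (the others read None). At the start on the mat
- mass_b: loose brass test mass, about 0.5 kg: square slab 70 x 70 x 16 mm with a round knob 22 mm across and 28 mm high standing on its middle (44 mm high in all). Origin: centre of the flat underside, z up through the knob. All masses are alike; two or three are present (the others read None). At the start on the mat
- mass_c: loose brass test mass, about 0.5 kg: square slab 70 x 70 x 16 mm with a round knob 22 mm across and 28 mm high standing on its middle (44 mm high in all). Origin: centre of the flat underside, z up through the knob. All masses are alike; two or three are present (the others read None). At the start on the mat
- mat: fixed blue mat 240 x 240 x 4 mm, where the masses lie at the start and at the end. Origin: centre of the underside (top is 4 mm higher)
- key: loose guard key, 0.15 kg, standing on its flat underside: yellow block 56 (x) x 40 (y) x 30 mm, with a black square grip post 20 x 20 mm on its middle reaching up to 65 mm, and a flat steel tongue 24 mm wide, 5 mm thick that sticks out 40 mm level from the +x face, its middle 18 mm above the underside. Origin: centre of the underside, x along the tongue. Starts on the pad
- key_tip (a point): middle of the tongue's end, 68 mm ahead of the key's origin along its x and 18 mm above its underside
- switch: fixed red and black interlock switch 70 (x) x 64 (y) x 44 mm on the table; its slot is in the -x face, open towards the switch's -x, which is the end that the white stripe on its top lies at; a green lamp is at the other end. Origin: centre of the underside
- slot (a point): middle of the slot's mouth, 18 mm above the table; axes as the switch: the tongue goes in along +x. The slot is 29 mm wide, 11 mm high, 50 mm deep, so the key slides in while standing on the table; fully home the key's block meets the switch's face, the tongue 40 mm inside
- pad: fixed white parking pad for the key, 110 (x) x 80 (y) x 2 mm. Origin: centre of the underside. Pad and button trade places from start to start
- test_top (a point): centre of the top of the green button's cap, 36 mm across; about 24 mm above the table at rest; it is pressed straight down
- test (a joint): travel of the green button: 0 is up, 0.008 m is fully down, which takes 5 N; springs back
- reagent: bystander: white jar with red cap, 72 mm across, 110 mm high. Origin: centre of the underside
- brush: bystander: wooden brush lying on the table
- red_cap: bystander: red cap 54 mm across, 18 mm high. Origin: centre of the underside
Things that resemble listed ones, but are neither listed nor needed, are in the scene too. Of the things that look like the switch, the largest one is meant.

How it is judged:
On the way, in this order (a step that is already met when the one before it is completed fails the run):
1. every mass present is balanced on a dome, free of the fingers and nearly level ((distance between mass_a and dome0 below 0.018 m or distance between mass_a and dome1 below 0.018 m or distance between mass_a and dome2 below 0.018 m) and angle between each of mass_a, mass_b, mass_c's own z axis and vertical below 0.25 rad and linear speed of each of mass_a, mass_b, mass_c below 0.05 m/s and contact force between each of mass_a, mass_b, mass_c and the fingers below 0.1 N and (distance between mass_b and dome0 below 0.018 m or distance between mass_b and dome1 below 0.018 m or distance between mass_b and dome2 below 0.018 m) and (distance between mass_c and dome0 below 0.018 m or distance between mass_c and dome1 below 0.018 m or distance between mass_c and dome2 below 0.018 m)), for 0.3 s.
2. the key's tongue is fully home in the switch (x of key_tip in the frame of slot above 0.033 m and y of key_tip in the frame of slot between -0.006 and 0.006 m and z of key_tip in the frame of slot between -0.006 and 0.006 m and angle between the x axis of key and the x axis of switch, either way round below 0.15 rad), for 0.2 s.
3. the button is fully down while the tongue is home and every mass is balanced (all of step 1 and all of step 2 and value of joint test above 0.0065 m), for 0.05 s.
At the end, for the whole second after the job is handed in: every mass lies knob up and at rest on the mat (its centre on the mat, tilt under 0.12 rad), the key stands at rest on the pad (its centre over the pad, tilt under 0.1 rad), and the button is up (within 1.5 mm) (x of mass_a in the frame of mat between -0.12 and 0.12 m and y of mass_a in the frame of mat between -0.12 and 0.12 m and z of each of mass_a, mass_b, mass_c in the frame of mat below 0.01 m and angle between each of mass_a, mass_b, mass_c's own z axis and vertical below 0.12 rad and linear speed of each of mass_a, mass_b, mass_c, key below 0.02 m/s and x of mass_b in the frame of mat between -0.12 and 0.12 m and y of mass_b in the frame of mat between -0.12 and 0.12 m and x of mass_c in the frame of mat between -0.12 and 0.12 m and y of mass_c in the frame of mat between -0.12 and 0.12 m and x of key in the frame of pad between -0.055 and 0.055 m and y of key in the frame of pad between -0.04 and 0.04 m and z of key in the frame of pad below 0.008 m and angle between key's own z axis and vertical below 0.1 rad and value of joint test below 0.0015 m); the robot touches nothing.
It fails at once if the jar is moved more than 3 cm (distance of reagent from where it was at the start of the episode above 0.03 m).
It fails at once if the brush is moved more than 3 cm (distance of brush from where it was at the start of the episode above 0.03 m).
It fails at once if the red cap is moved more than 3 cm (distance of red_cap from where it was at the start of the episode above 0.03 m).
Of mass_a, mass_b, mass_c only 2 to 3 are there at a start; the rules pass over those that are not, and their reading is None.
At some moment in a run one of mass_a, mass_b, mass_c, key may be knocked a few centimetres aside while the robot is not near it.
Once in a run the grip may slacken for a moment while it holds something.
It also fails if it takes over 210 s, if anything falls off the work surface, if the arm or the gripper's body presses on something with over 40 N, if the wrist force passes 120 N, or if a joint passes its speed limit or range.

## Working session

There is one attempt and no reset: what is moved stays moved. The work goes in short steps, Python scripts to look and compute and a tool call to move; the robot and the scene stay as the last step left them, time stands still between calls to the robot, and variables do not carry over. Pictures are saved under pics/ and viewed, at most 14 in all, crops included, and the job is handed in when it is done.

Besides the shell and the picture viewer there is one more tool, called after ">>>" by a JSON object that holds its "method" and its "body". move_arm: Moves the arm, as the interface text tells. Its arguments: {"type":"object","properties":{"fingers":{"type":"array"},"slide":{"type":"array"},"roll":{"type":"array"}},"required":["fingers","slide","roll"]}

```bash
mkdir -p pics
cat > h.py <<'E'
import numpy as np, cv2
from rig import manip
from scipy.spatial.transform import Rotation as R
def rot(q): return R.from_quat([q[1],q[2],q[3],q[0]]).as_matrix()
def att(a):
    a=np.array(a,float); return a if a.shape==(3,3) else rot(a)
def grab(name,save=None):
    ci=manip.camera_info(name); im,d=manip.get_image(name)
    if save: cv2.imwrite('pics/'+save,im[:,:,::-1])
    return ci,im,d
def rays(name,ci,uv):
    uv=np.atleast_2d(np.array(uv,float)); f=200/np.tan(np.radians(ci['fovy'])/2)
    p=(uv-[ci['cx'],ci['cy']])
    if name=='wrist':
        r=np.linalg.norm(p,axis=1)+1e-9; th=r/f
        v=np.c_[p/r[:,None]*np.sin(th)[:,None],np.cos(th)]
    else: v=np.c_[p/f,np.ones(len(p))]
    return v@att(ci['attitude']).T
def onplane(name,ci,uv,z):
    v=rays(name,ci,uv); o=np.array(ci['position'])
    return o+v*((z-o[2])/v[:,2])[:,None]
def cloud(name,ci,d):
    v,u=np.mgrid[0:400,0:640]; uv=np.c_[u.ravel(),v.ravel()]
    w=rays(name,ci,uv); fw=att(ci['attitude'])[:,2]
    return (np.array(ci['position'])+w*(d.ravel()/(w@fw))[:,None]).reshape(400,640,3)
E
python3 - <<'E'
from h import *
for n in ['scene','side','wrist']:
    ci,im,d=grab(n,n+'0.png'); print(n,ci)
    np.savez(n+'0.npz',im=im,d=d,ci=ci)
print(manip.get_state())
E
```

```text
scene {'fovy': 54.18485319937958, 'cx': 317.3414984477482, 'cy': 205.73282752302984, 'position': array([1.39374016, 0.40016329, 0.71669586]), 'attitude': array([-0.23575384,  0.46041052,  0.76760672, -0.3784471 ])}
side {'fovy': 47.53691411079669, 'cx': 323.95755179375743, 'cy': 196.06873677765137, 'position': array([ 0.27767612, -0.75178544,  0.79410724]), 'attitude': array([-0.39984904,  0.89093528, -0.19964434,  0.08060529])}
wrist {'fovy': 65.70646984690485, 'cx': 326.04883173768224, 'cy': 202.1385622119609, 'position': array([ 0.20948004, -0.62016666,  0.38385012]), 'attitude': array([ 0.09323727,  0.77594121, -0.6192402 , -0.07591858])}
{'t': 0.15, 'joint_positions': array([ 1.28320865,  0.62909329,  0.03847414,  1.51809331, -0.02699975,
        0.99632358, -0.02003298]), 'joint_velocities': array([ 0.0009475 , -0.00308221,  0.00065255, -0.00270674, -0.00065393,
        0.00194801,  0.00102937]), 'tau': array([ 1.45456677e-03, -5.50085270e+01,  1.14445310e+00, -1.86815125e+01,
       -5.23390516e-02,  2.09358480e-02,  8.85601548e-05]), 'position': array([ 0.14289311, -0.63359659,  0.20480641]), 'tool_rot': array([-6.94117623e-04,  9.93860247e-01,  1.10640500e-01, -8.66575549e-05]), 'wrist_force': array([-0.2366091 ,  0.55742874,  0.21694118]), 'moment': array([ 0.00492324,  0.01304156, -0.02156467]), 'grip_force': 0.0, 'gripper_width': 0.09389900883835556}
```

View pics/scene0.png

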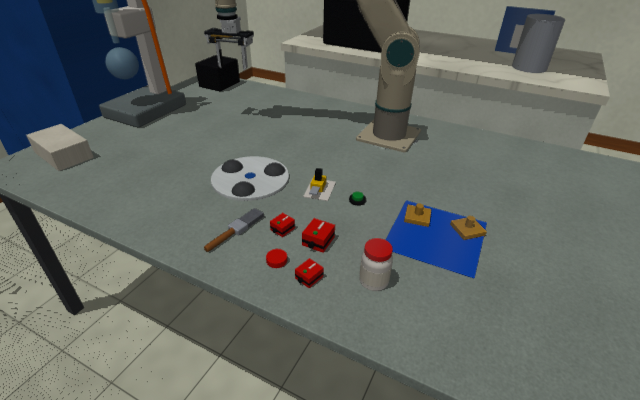

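View pics/side0.png

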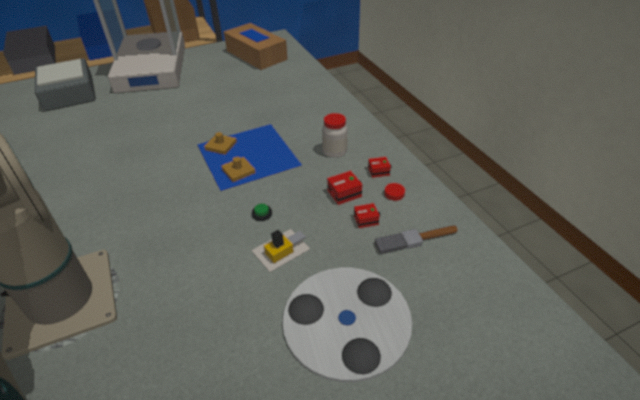

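The scene view shows two masses (418,215) and (468,227) on the mat, the station at (250,177), the key at (319,182) and the button at (357,198). There are three red switch-like boxes at (282,224), (319,235) and (310,272), and the middle one looks largest. I'll measure and enlarge that area.

```bash
cat > m.py <<'E'
from h import *
from scipy.optimize import least_squares
for n in ['scene','side']:
    z=np.load(n+'0.npz',allow_pickle=True); im,d,ci=z['im'],z['d'],z['ci'].item()
    P=cloud(n,ci,d); hsv=cv2.cvtColor(im,cv2.COLOR_RGB2HSV); H,S,V=[hsv[...,i].astype(int) for i in range(3)]
    ok=(d>0)&(abs(P[...,1])<.75)&(P[...,0]>.2)&(P[...,0]<1.0)&(P[...,2]>-.02)&(P[...,2]<.2)
    print('==',n,'table z',np.median(P[...,2][ok]))
    masks=dict(yellow=(H>20)&(H<32)&(S>180),brass=(H>10)&(H<21)&(S>130),blue=(H>105)&(H<130)&(S>150),green=(H>50)&(H<75)&(S>120),red=((H<5)|(H>175))&(S>150),white=(S<35)&(V>150),dark=(V<75)&(S<90))
    for k,m in masks.items():
        m=(m&ok).astype(np.uint8)
        c,l,st,ce=cv2.connectedComponentsWithStats(m)
        for i in range(1,c):
            if st[i,4]<25: continue
            Q=P[l==i]; 
            top=Q[:,2]>np.percentile(Q[:,2],95)-.004
            s=f"{k} uv{ce[i].round(0)} n{st[i,4]} mean{Q.mean(0).round(3)} ztop{np.percentile(Q[:,2],95):.3f} topc{Q[top].mean(0).round(3)} "
            if k=='dark' and st[i,4]>150:
                f=least_squares(lambda p:np.linalg.norm(Q-np.r_[p,-.005],axis=1)-.04,Q.mean(0)[:2],loss='soft_l1',f_scale=.002)
                s+=f"sphere{f.x.round(4)} cost{np.sqrt(2*f.cost/len(Q)):.4f}"
            if k in('white','blue') : 
                r=cv2.minAreaRect((Q[:,:2]*1000).astype(np.float32)); s+=f"rect{np.round(r[0],0)} {np.round(r[1],0)} {r[2]:.1f}"
            print(s)
    c=im[185:300,220:420] if n=='scene' else im[150:270,230:430]
    cv2.imwrite(f'pics/crop_{n}.png',cv2.resize(c,None,fx=4,fy=4,interpolation=cv2.INTER_CUBIC)[:,:,::-1])
E
python3 m.py
```

```text
== scene table z 0.002127767281144166
yellow uv[319. 182.] n139 mean[ 0.472 -0.068  0.029] ztop0.037 topc[ 0.47  -0.073  0.035] 
brass uv[418. 215.] n433 mean[0.476 0.254 0.024] ztop0.048 topc[0.468 0.252 0.049] 
brass uv[468. 228.] n493 mean[0.465 0.393 0.024] ztop0.049 topc[0.455 0.392 0.05 ] 
brass uv[219. 240.] n215 mean[ 0.826 -0.182  0.017] ztop0.022 topc[ 0.823 -0.184  0.021] 
blue uv[250. 175.] n41 mean[ 0.523 -0.3    0.013] ztop0.016 topc[ 0.524 -0.3    0.014] rect[ 523. -301.] [32. 29.] 35.2
blue uv[436. 242.] n3805 mean[0.544 0.326 0.006] ztop0.008 topc[0.544 0.326 0.006] rect[513. 319.] [243. 239.] 1.6
blue uv[482. 224.] n40 mean[0.403 0.426 0.006] ztop0.008 topc[0.404 0.426 0.006] rect[406. 423.] [32. 25.] 1.9
green uv[357. 196.] n101 mean[0.475 0.065 0.022] ztop0.028 topc[0.471 0.065 0.026] 
red uv[282. 224.] n354 mean[ 0.701 -0.062  0.026] ztop0.036 topc[ 0.695 -0.067  0.034] 
red uv[319. 234.] n676 mean[0.699 0.051 0.037] ztop0.047 topc[0.692 0.045 0.046] 
red uv[378. 250.] n513 mean[0.757 0.229 0.11 ] ztop0.113 topc[0.753 0.228 0.112] 
red uv[305. 244.] n26 mean[0.72
[... 3543 characters left out ...]
 n121 mean[0.465 0.05  0.01 ] ztop0.013 topc[0.465 0.051 0.011] 
dark uv[355. 220.] n25 mean[ 0.668 -0.058  0.003] ztop0.016 topc[ 0.669 -0.058  0.017] 
dark uv[277. 238.] n138 mean[ 0.461 -0.08   0.056] ztop0.068 topc[ 0.46  -0.079  0.066] 
dark uv[388. 248.] n131 mean[ 0.69  -0.179  0.011] ztop0.016 topc[ 0.687 -0.178  0.015] 
dark uv[374. 292.] n701 mean[ 0.596 -0.279  0.025] ztop0.033 topc[ 0.6   -0.272  0.032] sphere[ 0.6015 -0.2689] cost0.0014
dark uv[306. 309.] n775 mean[ 0.453 -0.257  0.025] ztop0.033 topc[ 0.455 -0.249  0.032] sphere[ 0.456  -0.2456] cost0.0014
dark uv[361. 356.] n1016 mean[ 0.505 -0.392  0.025] ztop0.033 topc[ 0.508 -0.386  0.032] sphere[ 0.5089 -0.3835] cost0.0013
```

View pics/crop_side.png

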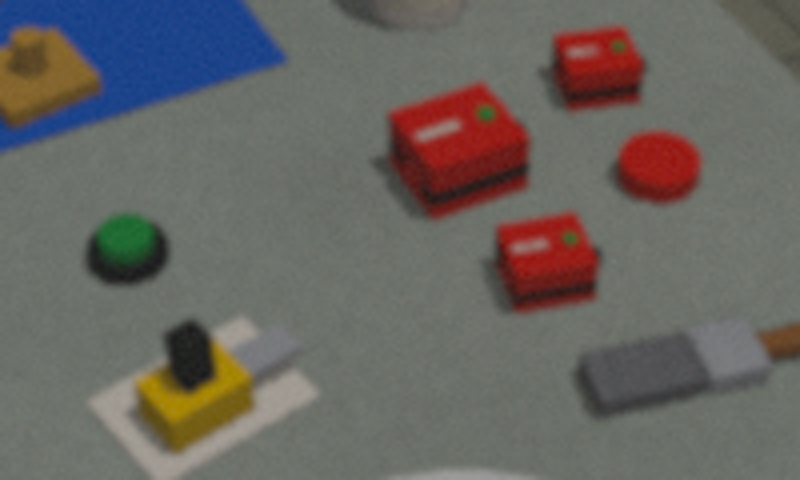

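The crop confirms that the largest box is the one at side (344,185) / scene (319,235). Its top is at z≈44 mm, against about 33 mm for the decoys at side (379,166) and (366,215). Its stripe end faces the robot. The dome fits give spacings of 147.3, 147.4 and 147.5 mm, which match. I'll move towards the masses with the tool yaw at 0.

>>> {"method": "move_arm", "body": {"fingers": [0, 0, 0, 0, 0, 0, 0, 0, 0, 0, 0, 0], "slide": [[0, 0, 0], [0, 0, 0], [36, -24, 0], [36, -24, 0], [36, -24, 0], [36, -24, 0], [36, -24, 0], [36, -24, 0], [36, -24, 0], [36, -24, 0], [36, -24, 0], [36, -24, 0]], "roll": [0.111, 0.111, 0, 0, 0, 0, 0, 0, 0, 0, 0, 0]}}

```text
t: 1.15
position: [0.4911, -0.4015, 0.2053]
tool_rot: [-0.0, 1.0, -0.0, -0.0]
wrist_force: [1.0, -1.2, 0.9]
gripper_width: 0.0939
grip_force: 0.0
```

>>> {"method": "move_arm", "body": {"fingers": [0, 0, 0, 0, 0, 0, 0, 0, 0, 0, 0, 0], "slide": [[0, -34, 0], [0, -34, 0], [0, -34, 0], [0, -34, 0], [0, -34, 0], [0, -34, 0], [0, -34, 0], [0, -34, 0], [0, -34, 0], [0, -34, 0], [0, -34, 0], [0, -34, 0]], "roll": [0, 0, 0, 0, 0, 0, 0, 0, 0, 0, 0, 0]}}

```text
t: 2.15
position: [0.4894, 0.0066, 0.2055]
tool_rot: [-0.0, 1.0, -0.0, -0.0]
wrist_force: [1.0, 0.0, -0.3]
gripper_width: 0.094
grip_force: 0.0
```

Run:
```python
from h import *
ci,im,d=grab('wrist','w1.png'); np.savez('w1.npz',im=im,d=d,ci=ci)
s=manip.get_state(); print(s['t'],s['position'],s['tool_rot'],s['joint_positions'].round(2),ci['position'])
z=np.load('side0.npz',allow_pickle=True)
for n in ['scene','side']:
    z=np.load(n+'0.npz',allow_pickle=True); P=cloud(n,z['ci'].item(),z['d']); im=z['im'].astype(int)
    z0={'scene':.002,'side':-.0005}[n]
    m=(P[...,0]>.62)&(P[...,0]<.76)&(P[...,1]>-.03)&(P[...,1]<.1)&(abs(P[...,2]-z0-.044)<.004)
    Q=P[m]; r=cv2.minAreaRect((Q[:,:2]*1000).astype(np.float32)); print(n,'switch top',m.sum(),Q.mean(0).round(4),r)
    print(cv2.boxPoints(r).round(0).tolist())
```

```text
2.2 [0.48944872 0.01527295 0.20535933] [-2.72343437e-03  9.99985199e-01  4.70691391e-03 -1.72805042e-04] [-0.13  0.4   0.07  1.95 -0.05  0.79 -1.6 ] [0.55767442 0.00503928 0.3846339 ]
scene switch top 448 [0.6913 0.0444 0.0459] ((689.0407104492188, 43.145103454589844), (76.1369857788086, 65.28273010253906), 2.2611842155456543)
[[650.0, 74.0], [652.0, 9.0], [728.0, 12.0], [726.0, 77.0]]
side switch top 465 [0.6877 0.0417 0.0431] ((688.8411865234375, 44.56549072265625), (71.68263244628906, 69.87543487548828), 2.3811495304107666)
[[652.0, 78.0], [654.0, 8.0], [726.0, 11.0], [723.0, 81.0]]
```

View pics/w1.png

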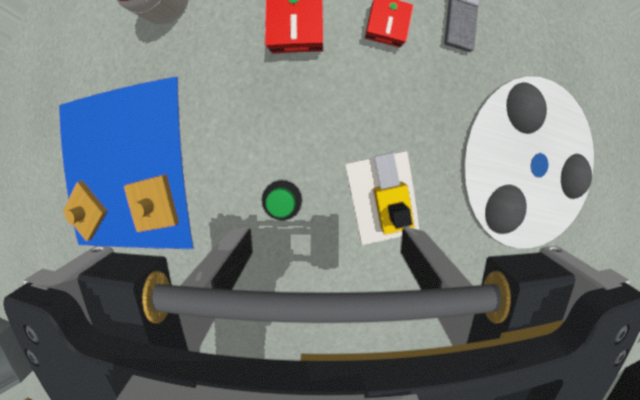

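The wrist view (up is +x) shows the masses at (84,211) and (150,203), the button at (281,200), and the key at (397,205) with its tongue pointing to +x. The large switch is at (294,25) with its slot side towards us, and the station is at right. I'll measure from this view.

```bash
cat > wm.py <<'E'
from h import *
def wm(f,only=None):
    z=np.load(f,allow_pickle=True); im,d,ci=z['im'],z['d'],z['ci'].item()
    P=cloud('wrist',ci,d); hsv=cv2.cvtColor(im,cv2.COLOR_RGB2HSV); H,S,V=[hsv[...,i].astype(int) for i in range(3)]
    ok=(d>0)&(P[...,2]>-.02)&(P[...,2]<.12)&(P[...,0]>.3)
    tz=(S<60)&ok&(V>90)&(V<190)&(abs(P[...,2])<.01); print('table z',np.median(P[...,2][tz]).round(4))
    ms=dict(brass=(H>10)&(H<22)&(S>110),yellow=(H>22)&(H<32)&(S>150),green=(H>50)&(H<85)&(S>120),blue=(H>105)&(H<130)&(S>150),red=((H<6)|(H>174))&(S>150),white=(S<40)&(V>195),dark=(V<80)&(S<90))
    for k,m in ms.items():
        if only and k not in only: continue
        c,l,st,ce=cv2.connectedComponentsWithStats((m&ok).astype(np.uint8))
        for i in range(1,c):
            if st[i,4]<80: continue
            Q=P[l==i]; zt=np.percentile(Q[:,2],97); T=Q[Q[:,2]>zt-.005]
            r=cv2.minAreaRect((T[:,:2]*1000).astype(np.float32))
            ra=cv2.minAreaRect((Q[:,:2]*1000).astype(np.float32))
            print(k,ce[i].round(0),st[i,4],'mean',Q.mean(0).round(4),'ztop%.3f'%zt,'topc',T.mean(0).round(4),'toprect',np.round(r[0],1),np.round(r[1],1),round(r[2],1),'all',np.round(ra[0],1),np.round(ra[1],1),round(ra[2],1))
    return P,im,ci,d
if __name__=='__main__':
    import sys; wm(sys.argv[1],sys.argv[2:] or None)
E
python3 wm.py w1.npz
```

```text
table z -0.0
brass [151. 204.] 2047 mean [0.4663 0.2422 0.0231] ztop0.048 topc [0.4639 0.2483 0.0476] toprect [463.3 249.3] [20.4 22.2] 33.1 all [464.3 248.7] [68.2 69.4] 9.6
brass [ 84. 211.] 1374 mean [0.4545 0.3798 0.0229] ztop0.048 topc [0.452  0.3871 0.0475] toprect [451.5 388.4] [21.3 20. ] 44.6 all [451.8 387.9] [70.1 69.1] 44.1
yellow [391. 205.] 976 mean [ 0.4673 -0.0726  0.0323] ztop0.047 topc [ 0.4588 -0.079   0.059 ] toprect [461.4 -78.1] [20.3 20.3] 13.1 all [461.9 -77.5] [54.9 39.5] 13.8
green [280. 202.] 715 mean [0.4682 0.0611 0.0225] ztop0.025 topc [0.4681 0.0609 0.0238] toprect [467.8  61.1] [32.2 34.3] 88.1 all [465.7  62.3] [36.8 39.6] 41.9
blue [126. 157.] 14485 mean [0.5298 0.2988 0.0041] ztop0.006 topc [0.5298 0.2988 0.0041] toprect [511.4 316.5] [237.4 238.2] 1.9 all [511.4 316.5] [237.4 238.2] 1.9
blue [539. 165.] 266 mean [ 0.5217 -0.3021  0.0108] ztop0.012 topc [ 0.5217 -0.3021  0.0108] toprect [ 521.7 -302.2] [31.1 29.5] 6.6 all [ 521.7 -302.2] [31.1 29.5] 6.6
red [294.  25.] 2630 mean [0.6764 0.0416 0.041 ] ztop0.045 topc [0.68   0.0417 0.0439] toprect [6
[... 1216 characters left out ...]
[ 594.7 -257.2] [66.3 41.4] 28.0
dark [570. 179.] 482 mean [ 0.5048 -0.3639  0.0201] ztop0.028 topc [ 0.496  -0.3699  0.026 ] toprect [ 498.5 -370.1] [48.5 20. ] 40.8 all [ 507.6 -369.9] [66.  39.5] 7.5
dark [284. 196.] 459 mean [0.4733 0.0579 0.0117] ztop0.013 topc [0.4731 0.0581 0.0118] toprect [468.1  61. ] [49.  49.8] 35.2 all [468.1  61. ] [49.  49.8] 35.2
dark [496. 212.] 569 mean [ 0.454  -0.2267  0.0201] ztop0.029 topc [ 0.444  -0.2333  0.0264] toprect [ 448.6 -233.1] [52.9 21.1] 33.8 all [ 455.5 -233.1] [65.7 38.5] 6.8
dark [400. 215.] 379 mean [ 0.464  -0.0762  0.0626] ztop0.068 topc [ 0.4622 -0.0774  0.0667] toprect [461.5 -77.3] [18.4 19. ] 11.7 all [461.9 -77.1] [19.3 19.1] 11.9
```

>>> {"method": "move_arm", "body": {"fingers": [0, 0, 0, 0, 0, 0, 0, 0, 0, 0], "slide": [[-3.7, -33.3, 10], [-3.7, -33.3, 10], [-3.7, -33.3, 10], [-3.7, -33.3, 10], [-3.7, -33.3, 10], [-3.7, -33.3, 10], [-3.7, -33.3, 10], [0, 0, 30], [0, 0, 0], [0, 0, 0]], "roll": [0, 0, 0, 0, 0, 0, 0, 0, 0, 0]}}

```text
t: 3.03
position: [0.4628, 0.2369, 0.1044]
tool_rot: [0.001, 1.0, -0.0, -0.002]
wrist_force: [0.4, -0.4, 0.8]
gripper_width: 0.094
grip_force: 0.0
```

```bash
cat > look.py <<'E'
import sys
from h import *
s=manip.get_state(); ci,im,d=grab('wrist',sys.argv[1]+'.png'); np.savez(sys.argv[1]+'.npz',im=im,d=d,ci=ci)
R_=rot(s['tool_rot']); print('t%.2f'%s['t'],'tcp',s['position'].round(4),'yaw %.4f'%np.arctan2(R_[1,0],R_[0,0]),'tilt',R_[:2,2].round(4),'w%.4f g%.1f'%(s['gripper_width'],s['grip_force']),'F',s['wrist_force'].round(1),'q7',s['joint_positions'][6].round(2))
from wm import wm
wm(sys.argv[1]+'.npz',sys.argv[2:] or None)
E
python3 look.py w2 brass
```

```text
t3.03 tcp [0.4628 0.2369 0.1044] yaw -0.0000 tilt [-0.0033 -0.0025] w0.0940 g0.0 F [ 0.4 -0.4  0.8] q7 -2.04
table z -0.0
brass [310. 202.] 5746 mean [0.4669 0.2496 0.0231] ztop0.048 topc [0.4647 0.2498 0.0478] toprect [464.5 249.9] [21.5 21.1] 29.5 all [464.5 250. ] [69.4 68.3] 9.8
brass [171. 213.] 4230 mean [0.4558 0.3836 0.023 ] ztop0.048 topc [0.4524 0.3886 0.0476] toprect [452.  389.8] [22.6 20.3] 88.3 all [452.  389.3] [68.8 70.3] 44.4
```

View pics/w2.png

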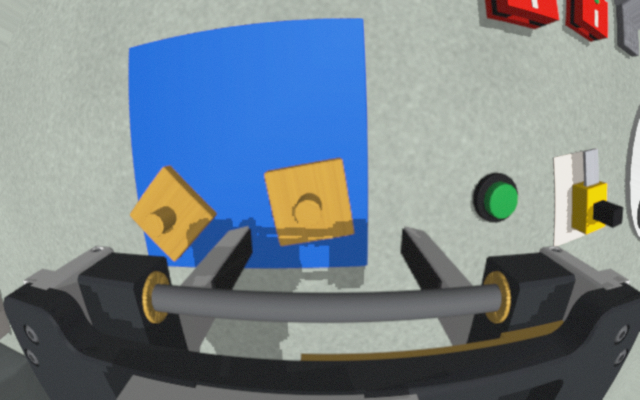

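The wrist view shows the mass between the fingers at (308,207), about 13 mm to the left of the centre line. I'll correct for that and descend.

>>> {"method": "move_arm", "body": {"fingers": [0, 0, 0, 0, 0, 0], "slide": [[1.7, -13, 15], [0, 0, 25], [0, 0, 25], [0, 0, 15], [0, 0, 0], [0, 0, 0]], "roll": [0, 0, 0, 0, 0, 0]}}

```text
t: 3.58
position: [0.4667, 0.2499, 0.0264]
tool_rot: [0.0, 1.0, -0.001, 0.0]
wrist_force: [-0.3, 0.3, -0.3]
gripper_width: 0.0942
grip_force: 0.0
```

```bash
python3 look.py w3 brass
```

```text
t3.58 tcp [0.4667 0.2499 0.0264] yaw -0.0025 tilt [ 0.0007 -0.0003] w0.0942 g0.0 F [-0.3  0.3 -0.3] q7 -2.05
table z -0.0
brass [323. 234.] 10638 mean [0.469  0.25   0.0233] ztop0.048 topc [0.4652 0.2499 0.0477] toprect [464.4 249.8] [21.7 21.2] 28.6 all [464.6 250. ] [69.7 68.7] 10.1
brass [146. 231.] 4425 mean [0.4675 0.3789 0.0198] ztop0.034 topc [0.4605 0.3856 0.0363] toprect [460.1 385.4] [15.6  4.7] 61.9 all [452.9 388.6] [68.4 69.3] 43.9
```

>>> {"method": "move_arm", "body": {"fingers": [0, 0, 255, 255, 255, 255, 255, 255, 255, 255, 255, 255], "slide": [[-2, 0, 2], [0, 0, 0], [0, 0, 0], [0, 0, 0], [0, 0, 0], [0, 0, 0], [0, 0, 0], [0, 0, 0], [0, 0, 0], [0, 0, 0], [0, 0, 0], [0, 0, 0]], "roll": [0, 0, 0, 0, 0, 0, 0, 0, 0, 0, 0, 0]}}

```text
t: 4.63
position: [0.4637, 0.251, 0.0234]
tool_rot: [0.0, 1.0, -0.0, -0.0]
wrist_force: [-0.4, -0.3, 0.7]
gripper_width: 0.0307
grip_force: 0.0
```

>>> {"method": "move_arm", "body": {"fingers": [255, 255, 255, 255, 255, 255, 255, 255, 255], "slide": [[0, 0, 0], [0, 0, 0], [0, 0, 0], [0, 0, 0], [0, 0, -15], [0, 0, -30], [0, 0, -30], [0, 0, -15], [0, 0, 0]], "roll": [0, 0, 0, 0, 0, 0, 0, 0, 0]}}

```text
t: 5.38
position: [0.4655, 0.2519, 0.1161]
tool_rot: [-0.001, 1.0, -0.0, 0.002]
wrist_force: [0.9, 0.4, -4.0]
gripper_width: 0.0216
grip_force: 30.0
```

```bash
python3 look.py w4 brass
```

```text
t5.38 tcp [0.4655 0.2519 0.1161] yaw -0.0004 tilt [0.0047 0.0027] w0.0216 g30.0 F [ 0.9  0.4 -4. ] q7 -2.06
table z -0.0
brass [190. 213.] 4123 mean [0.4557 0.3844 0.023 ] ztop0.048 topc [0.4526 0.3887 0.0477] toprect [451.9 389.4] [20.9 21.3] 82.3 all [452.1 389.5] [68.3 70.2] 44.0
brass [325. 208.] 5893 mean [0.4846 0.2508 0.1126] ztop0.114 topc [0.4842 0.2507 0.1127] toprect [472.3 251.5] [58.  68.8] 10.2 all [472.3 251.5] [58.  68.8] 10.2
brass [325. 277.] 637 mean [0.438  0.2514 0.1125] ztop0.114 topc [0.438  0.2514 0.1125] toprect [438.9 250.2] [27.1 20.1] 84.8 all [438.9 250.2] [27.1 20.1] 84.8
```

>>> {"method": "move_arm", "body": {"fingers": [255, 255, 255, 255, 255, 255, 255, 255, 255, 255, 255, 255], "slide": [[5, 20, 0], [5, 30, 0], [5, 33, 0], [5, 33, 0], [5, 33, 0], [5, 33, 0], [5, 33, 0], [5, 33, 0], [5, 33, 0], [5, 33, 0], [0, 33, 0], [0, 33, 0]], "roll": [0, 0, 0, 0, 0, 0, 0, 0, 0, 0, 0, 0]}}

```text
t: 6.43
position: [0.5119, -0.1302, 0.1112]
tool_rot: [-0.001, 1.0, -0.0, -0.002]
wrist_force: [0.8, 0.8, -4.7]
gripper_width: 0.0212
grip_force: 30.0
```

>>> {"method": "move_arm", "body": {"fingers": [255, 255, 255, 255, 255, 255, 255, 255, 255, 255], "slide": [[0, 33, 0], [0, 33, 0], [0, 33, 0], [0, 33, 0], [0, 33, 0], [0, 33, 0], [0, 25, 0], [0, 10, 0], [0, 0, 0], [0, 0, 0]], "roll": [0, 0, 0, 0, 0, 0, 0, 0, 0, 0]}}

```text
t: 7.27
position: [0.5123, -0.3604, 0.1114]
tool_rot: [-0.002, 1.0, -0.0, -0.002]
wrist_force: [-0.3, 0.7, -4.7]
gripper_width: 0.0213
grip_force: 30.0
```

```bash
cat > dome.py <<'E'
import sys
from h import *
from scipy.optimize import least_squares
z=np.load(sys.argv[1]+'.npz',allow_pickle=True); im,d,ci=z['im'],z['d'],z['ci'].item()
P=cloud('wrist',ci,d)[::1]
D0=np.array([[.6013,-.2692],[.4558,-.2461],[.5085,-.3838]])
ok=(d>0)
for c in D0:
    rr=np.linalg.norm(P[...,:2]-c,axis=2)
    m=ok&(rr<.034)&(P[...,2]>.013)&(P[...,2]<.040); Q=P[m]
    if len(Q)<150: print('few',len(Q)); continue
    f=least_squares(lambda p:np.linalg.norm(Q-np.r_[p[:2],p[2]],axis=1)-.04,np.r_[c,-.005],loss='soft_l1',f_scale=.001)
    print(c,len(Q),f.x.round(4),'rms',np.sqrt(2*f.cost/len(Q)).round(4))
E
python3 look.py w5 brass; python3 dome.py w5
```

```text
t7.27 tcp [ 0.5123 -0.3604  0.1114] yaw -0.0007 tilt [-0.003   0.0033] w0.0213 g30.0 F [-0.3  0.7 -4.7] q7 -1.03
table z -0.0001
brass [326. 208.] 6103 mean [ 0.5314 -0.3617  0.1075] ztop0.110 topc [ 0.5309 -0.3616  0.1079] toprect [ 519.3 -360.8] [58.2 69.2] 9.5 all [ 515.4 -367. ] [67.9 80. ] 9.7
brass [325. 277.] 622 mean [ 0.4848 -0.361   0.1079] ztop0.109 topc [ 0.4848 -0.361   0.1079] toprect [ 486.  -361.4] [18.6 27.5] 0.9 all [ 486.  -361.4] [18.6 27.5] 0.9
[ 0.6013 -0.2692] 3725 [ 0.6003 -0.2724 -0.0053] rms 0.0006
[ 0.4558 -0.2461] 1746 [ 0.4547 -0.2495 -0.0052] rms 0.0006
[ 0.5085 -0.3838] 452 [ 0.5075 -0.3866 -0.0051] rms 0.0005
```

View pics/w5.png

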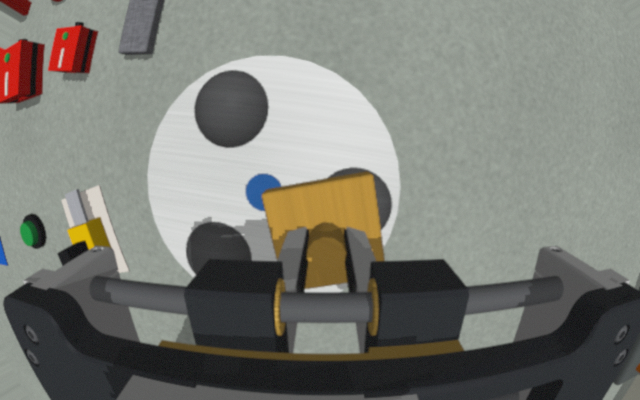

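```bash
cat > held.py <<'E'
import sys
from h import *
for n in sys.argv[1:]:
    z=np.load(n+'.npz',allow_pickle=True); im,d,ci=z['im'],z['d'],z['ci'].item()
    P=cloud('wrist',ci,d); hsv=cv2.cvtColor(im,cv2.COLOR_RGB2HSV).astype(int)
    m=(hsv[...,0]>10)&(hsv[...,0]<22)&(hsv[...,1]>110)&(d>0)&(P[...,2]>.09)&(P[...,2]<.13)
    m&=cv2.erode(m.astype(np.uint8),np.ones((3,3)))>0
    z0=np.median(P[m][:,2]); m&=abs(P[...,2]-z0)<.004; Q=P[m]
    r=cv2.minAreaRect((Q[:,:2]*1000).astype(np.float32))
    A=np.c_[Q[:,:2]-Q[:,:2].mean(0),np.ones(len(Q))]; s=np.linalg.lstsq(A,Q[:,2],rcond=None)[0]
    print(n,'slab top z',z0,'rect',r,'slope',s[:2].round(3))
E
python3 held.py w4 w5
```

```text
w4 slab top z 0.11269739402253971 rect ((466.911865234375, 250.4250946044922), (68.47388458251953, 67.14862060546875), 9.86160659790039) slope [0.    0.003]
w5 slab top z 0.10772403448209272 rect ((514.03662109375, -361.9724426269531), (68.13675689697266, 67.64019775390625), 10.511587142944336) slope [-0.008  0.003]
```

>>> {"method": "move_arm", "body": {"fingers": [255, 255, 255, 255, 255, 255, 255], "slide": [[-3, 12.2, 0], [-3, 12.2, 5], [0, 0, 15], [0, 0, 17], [0, 0, 10], [0, 0, 0], [0, 0, 0]], "roll": [0, 0, 0, 0, 0, 0, 0]}}

```text
t: 7.9
position: [0.5071, -0.3862, 0.0659]
tool_rot: [-0.0, 1.0, -0.0, -0.001]
wrist_force: [0.2, 0.4, -4.7]
gripper_width: 0.0213
grip_force: 30.0
```

```bash
python3 look.py w6 brass
```

```text
t7.90 tcp [ 0.5071 -0.3862  0.0659] yaw -0.0000 tilt [-0.0012  0.0007] w0.0213 g30.0 F [ 0.2  0.4 -4.7] q7 -1.0
table z -0.0001
brass [325. 222.] 8203 mean [ 0.5196 -0.3873  0.0672] ztop0.091 topc [ 0.5083 -0.3878  0.0907] toprect [ 507.8 -387.8] [21.5 21.8] 89.6 all [ 509.1 -391.3] [69.6 76.1] 10.8
```

>>> {"method": "move_arm", "body": {"fingers": [255, 255, 255, 255, 255, 255, 255], "slide": [[0, -1.4, 4], [0, 0, 4], [0, 0, 2], [0, 0, 1], [0, 0, 0.8], [0, 0, 0], [0, 0, 0]], "roll": [0, 0, 0, 0, 0, 0, 0]}}

```text
t: 8.53
position: [0.5076, -0.385, 0.0548]
tool_rot: [0.0, 1.0, -0.0, 0.0]
wrist_force: [-0.2, -0.1, -4.3]
gripper_width: 0.0215
grip_force: 30.0
```

>>> {"method": "move_arm", "body": {"fingers": [255, 255, 255, 190, 190, 180, 170, 150, 130], "slide": [[0, 0, 0.7], [0, 0, 0.3], [0, 0, 0], [0, 0, 0], [0, 0, 0], [0, 0, 0], [0, 0, 0], [0, 0, 0], [0, 0, 0]], "roll": [0, 0, 0, 0, 0, 0, 0, 0, 0]}}

```text
t: 9.28
position: [0.5077, -0.385, 0.0537]
tool_rot: [0.0, 1.0, -0.0, 0.0]
wrist_force: [0.2, -0.1, -0.5]
gripper_width: 0.0415
grip_force: 0.0
```

```bash
cat > bal.py <<'E'
import sys
from h import *
ci,im,d=grab('wrist',sys.argv[1]+'.png') if len(sys.argv)<3 else (None,)*3
if ci is None:
    z=np.load(sys.argv[1]+'.npz',allow_pickle=True); im,d,ci=z['im'],z['d'],z['ci'].item()
else: np.savez(sys.argv[1]+'.npz',im=im,d=d,ci=ci)
s=manip.get_state(); print('t%.2f'%s['t'],'tcp',s['position'].round(4),'w%.4f'%s['gripper_width'],'F',s['wrist_force'].round(1))
P=cloud('wrist',ci,d); hsv=cv2.cvtColor(im,cv2.COLOR_RGB2HSV).astype(int)
m=((hsv[...,0]>10)&(hsv[...,0]<22)&(hsv[...,1]>110)&(d>0)).astype(np.uint8)
c,l,st,ce=cv2.connectedComponentsWithStats(m)
for i in range(1,c):
    if st[i,4]<400: continue
    Q=P[l==i]; zt=np.percentile(Q[:,2],98); K=Q[Q[:,2]>zt-.006]; z0=zt-.028
    T=Q[abs(Q[:,2]-z0)<.011]
    for _ in range(4):
        A=np.c_[T[:,:2]-K[:,:2].mean(0),np.ones(len(T))]; a=np.linalg.lstsq(A,T[:,2],rcond=None)[0]; T=T[abs(A@a-T[:,2])<.002]
    r=cv2.minAreaRect((K[:,:2]*1000).astype(np.float32))
    print('knob',np.round(r[0],1),np.round(r[1],1),'ztop %.4f'%zt,'slab slope',a[:2].round(3),'slab z at knob %.4f'%a[2],len(T))
E
python3 bal.py w7
```

```text
t9.33 tcp [ 0.5076 -0.385   0.0537] w0.0443 F [ 0.3 -1.1 -0.5]
knob [ 508.8 -386.3] [21.2 42.1] ztop 0.0794 slab slope [-0.009 -0.007] slab z at knob 0.0508 7490
knob [ 531.3 -364.8] [ 2.2 15. ] ztop 0.1732 slab slope [0. 0.] slab z at knob 0.0000 0
knob [ 531.6 -408.3] [15.5  1.8] ztop 0.1730 slab slope [0. 0.] slab z at knob 0.0000 0
knob [ 527.3 -391.4] [ 6.9 77.1] ztop 0.1799 slab slope [1.149 0.002] slab z at knob 0.1775 10
```

Mass 1 is balanced, with a slab slope of about 0.01 rad. I'll go for mass 2.

>>> {"method": "move_arm", "body": {"fingers": [110, 110, 110, 110, 80, 60, 60, 60, 60, 60, 60, 60], "slide": [[0, 0, -8], [0, 0, -20], [0, 0, -30], [0, 0, -30], [0, -20, -12], [-2, -33, 0], [-2, -33, 0], [-2, -33, 0], [-2, -33, 0], [-2, -33, 0], [-2, -33, 0], [-2, -33, 0]], "roll": [0, 0, 0, 0, 0, 0, 0, 0, 0, 0, 0, 0]}}

```text
t: 10.33
position: [0.4935, -0.1325, 0.1544]
tool_rot: [0.0, 1.0, -0.0, 0.001]
wrist_force: [0.0, -0.3, -0.2]
gripper_width: 0.0718
grip_force: 0.0
```

>>> {"method": "move_arm", "body": {"fingers": [60, 60, 60, 60, 60, 60, 60, 60, 60, 60, 60, 60], "slide": [[-2, -33, 0], [-2, -33, 0], [-2, -33, 0], [-2, -33, 0], [-2, -33, 0], [-2, -33, 0], [-2, -33, 0], [-2, -33, 0], [-2, -33, 0], [-2, -33, 0], [-2, -33, 0], [-2, -33, 0]], "roll": [0, 0, 0, 0, 0, 0, 0, 0, 0, 0, 0, 0]}}

```text
t: 11.33
position: [0.4695, 0.2638, 0.1544]
tool_rot: [-0.0, 1.0, -0.0, 0.0]
wrist_force: [0.2, 0.4, -0.7]
gripper_width: 0.0714
grip_force: 0.0
```

>>> {"method": "move_arm", "body": {"fingers": [60, 60, 60, 60, 60, 60, 60, 60], "slide": [[0, -32, 5], [0, -32, 15], [0, -32, 15], [0, -20, 10], [0, 0, 0], [0, 0, 0], [0, 0, 0], [0, 0, 0]], "roll": [0, 0, 0, 0, 0, 0, 0, 0]}}

```text
t: 12.0
position: [0.4707, 0.3763, 0.1096]
tool_rot: [0.0, 1.0, -0.001, 0.001]
wrist_force: [-0.0, -0.5, -0.5]
gripper_width: 0.072
grip_force: 0.0
```

```bash
python3 bal.py w8; python3 wm.py w8.npz brass
```

```text
t12.05 tcp [0.4707 0.3764 0.1096] w0.0718 F [-0.7  1.1  0.7]
knob [729.5 846.2] [66.1 26.8] ztop 0.0111 slab slope [-0.478  0.163] slab z at knob 0.0067 21
knob [461.3 393.8] [40.8 20.9] ztop 0.0485 slab slope [-0.002  0.   ] slab z at knob 0.0200 4549
knob [494.5 411.8] [ 2.6 16.3] ztop 0.2287 slab slope [0. 0.] slab z at knob 0.0000 0
knob [494.5 337.7] [15.3  2.7] ztop 0.2287 slab slope [0. 0.] slab z at knob 0.0000 0
knob [490.2 353.8] [75.7  7. ] ztop 0.2357 slab slope [ 1.112 -0.172] slab z at knob 0.2302 8
table z -0.0
brass [ 7. 28.] 425 mean [0.7403 0.8558 0.0031] ztop0.011 topc [0.7285 0.8336 0.0081] toprect [729.6 846.4] [66. 26.] 66.9 all [744.3 874.3] [127.1  43.4] 60.3
brass [310. 221.] 5298 mean [0.4555 0.3894 0.0231] ztop0.048 topc [0.453  0.3902 0.0482] toprect [461.3 393.8] [40.8 20.9] 21.5 all [452.7 390. ] [68.8 69. ] 44.5
```

>>> {"method": "move_arm", "body": {"fingers": [60, 60, 60, 60, 60, 60, 60], "slide": [[-10, -8, 0], [-8.7, -5.7, 5], [0, 0, 20], [0, 0, 30], [0, 0, 20], [0, 0, 8], [0, 0, 0]], "roll": [0, 0, 0, 0, 0, 0, 0]}}

```text
t: 12.63
position: [0.4488, 0.3913, 0.0238]
tool_rot: [0.001, 1.0, 0.0, -0.002]
wrist_force: [0.2, 0.3, -0.3]
gripper_width: 0.0715
grip_force: 0.0
```

```bash
python3 bal.py w9; python3 wm.py w9.npz brass
```

```text
t12.68 tcp [0.45   0.3919 0.0252] w0.0719 F [ 0.1 -0.6 -0.1]
knob [452.  390.2] [20.4 22.1] ztop 0.0484 slab slope [-0.002  0.001] slab z at knob 0.0200 8360
knob [473.2 427. ] [ 2.6 15.7] ztop 0.1429 slab slope [0. 0.] slab z at knob 0.0000 0
knob [473.2 353.1] [15.6  2.3] ztop 0.1429 slab slope [0. 0.] slab z at knob 0.0000 0
knob [469.  368.7] [76.5  7.2] ztop 0.1500 slab slope [1.092e+00 1.000e-03] slab z at knob 0.1467 8
table z 0.0
brass [326. 229.] 10041 mean [0.4553 0.3899 0.0238] ztop0.048 topc [0.453  0.3902 0.0477] toprect [452.  390.1] [20.2 22.1] 89.2 all [448.2 390.2] [76.1 75.5] 45.0
```

>>> {"method": "move_arm", "body": {"fingers": [60, 255, 255, 255, 255, 255, 255, 255, 255, 255, 255, 255], "slide": [[1.7, 1, 1], [0, 0, 0], [0, 0, 0], [0, 0, 0], [0, 0, 0], [0, 0, 0], [0, 0, 0], [0, 0, 0], [0, 0, 0], [0, 0, 0], [0, 0, 0], [0, 0, 0]], "roll": [0, 0, 0, 0, 0, 0, 0, 0, 0, 0, 0, 0]}}

```text
t: 13.68
position: [0.4528, 0.3911, 0.0247]
tool_rot: [-0.0, 1.0, -0.0, 0.0]
wrist_force: [0.8, 1.7, 1.2]
gripper_width: 0.0207
grip_force: 30.0
```

>>> {"method": "move_arm", "body": {"fingers": [255, 255, 255, 255, 255, 255, 255, 255, 255, 255, 255, 255], "slide": [[0, 0, 0], [0, 0, -15], [0, 0, -30], [0, 0, -30], [0, 0, -15], [5, 20, 0], [10, 30, 0], [10, 33, 0], [10, 33, 0], [10, 33, 0], [10, 33, 0], [10, 33, 0]], "roll": [0, 0, 0, 0, 0, 0, 0, 0, 0, 0, 0, 0]}}

```text
t: 14.68
position: [0.5167, 0.1734, 0.1138]
tool_rot: [0.001, 1.0, -0.0, -0.001]
wrist_force: [0.9, -0.2, -5.0]
gripper_width: 0.0211
grip_force: 30.0
```

>>> {"method": "move_arm", "body": {"fingers": [255, 255, 255, 255, 255, 255, 255, 255, 255, 255, 255, 255], "slide": [[6, 33, 0], [6, 33, 0], [6, 33, 0], [6, 33, 0], [6, 33, 0], [6, 33, 0], [6, 33, 0], [6, 33, 0], [6, 33, 0], [6, 33, 0], [6, 33, 0], [6, 33, 0]], "roll": [0, 0, 0, 0, 0, 0, 0, 0, 0, 0, 0, 0]}}

```text
t: 15.68
position: [0.588, -0.2218, 0.1134]
tool_rot: [-0.0, 1.0, -0.0, -0.002]
wrist_force: [0.8, -0.5, -5.0]
gripper_width: 0.0212
grip_force: 30.0
```

>>> {"method": "move_arm", "body": {"fingers": [255, 255, 255, 255, 255, 255, 255, 255], "slide": [[6, 20, 0], [5, 18, 0], [0, 0, 0], [0, 0, 15], [0, 0, 20], [0, 0, 12], [0, 0, 0], [0, 0, 0]], "roll": [0, 0, 0, 0, 0, 0, 0, 0]}}

```text
t: 16.35
position: [0.5993, -0.2574, 0.0664]
tool_rot: [-0.001, 1.0, 0.0, -0.002]
wrist_force: [0.1, -0.5, -4.2]
gripper_width: 0.0215
grip_force: 30.0
```

```bash
python3 bal.py w10; python3 dome.py w10
```

```text
t16.40 tcp [ 0.6005 -0.2579  0.0676] w0.0213 F [ 0.7 -0.3 -5.3]
knob [ 598.8 -253.3] [21.3 33.1] ztop 0.0904 slab slope [-0.006  0.003] slab z at knob 0.0616 6678
knob [ 623.7 -247.3] [ 1.6 15.4] ztop 0.1860 slab slope [0. 0.] slab z at knob 0.0000 0
knob [ 619.7 -258.8] [ 8.7 83.9] ztop 0.1926 slab slope [0.961 0.011] slab z at knob 0.1872 7
[ 0.6013 -0.2692] 610 [ 0.5999 -0.272  -0.0046] rms 0.0004
[ 0.4558 -0.2461] 984 [ 0.4549 -0.2498 -0.0051] rms 0.0006
[ 0.5085 -0.3838] 178 [ 0.507  -0.3867 -0.0045] rms 0.0005
```

>>> {"method": "move_arm", "body": {"fingers": [255, 255, 255, 255, 255, 255, 255, 255], "slide": [[1.5, 6.5, 0], [0, 6.2, 0], [0, 0, 3], [0, 0, 3], [0, 0, 2], [0, 0, 1.5], [0, 0, 0], [0, 0, 0]], "roll": [0, 0, 0, 0, 0, 0, 0, 0]}}

```text
t: 17.07
position: [0.6021, -0.2706, 0.058]
tool_rot: [-0.0, 1.0, 0.0, -0.0]
wrist_force: [0.6, 0.6, -5.1]
gripper_width: 0.0216
grip_force: 30.0
```

>>> {"method": "move_arm", "body": {"fingers": [255, 255, 255, 255, 255], "slide": [[0, 0, 1], [0, 0, 0.8], [0, 0, 0.6], [0, 0, 0], [0, 0, 0]], "roll": [0, 0, 0, 0, 0]}}

```text
t: 17.48
position: [0.6021, -0.2709, 0.0558]
tool_rot: [-0.0, 1.0, -0.0, 0.0]
wrist_force: [-0.3, -0.1, -6.2]
gripper_width: 0.0217
grip_force: 30.0
```

```bash
python3 bal.py w11
```

```text
t17.53 tcp [ 0.6021 -0.271   0.0558] w0.0217 F [-0.  -0.2 -5.6]
knob [ 601.8 -266.3] [21.1 33.6] ztop 0.0797 slab slope [-0.002  0.001] slab z at knob 0.0510 6709
knob [ 626.4 -260.7] [14.8  1.4] ztop 0.1754 slab slope [0. 0.] slab z at knob 0.0000 0
knob [ 622.3 -271. ] [ 8.3 81.9] ztop 0.1820 slab slope [0.976 0.011] slab z at knob 0.1767 6
```

>>> {"method": "move_arm", "body": {"fingers": [255, 255, 190, 190, 180, 170, 150, 130, 130], "slide": [[-0.3, 0, 0.4], [0, 0, 0], [0, 0, 0], [0, 0, 0], [0, 0, 0], [0, 0, 0], [0, 0, 0], [0, 0, 0], [0, 0, 0]], "roll": [0, 0, 0, 0, 0, 0, 0, 0, 0]}}

```text
t: 18.28
position: [0.6019, -0.271, 0.0555]
tool_rot: [0.0, 1.0, -0.0, 0.0]
wrist_force: [0.7, 0.1, 0.2]
gripper_width: 0.0449
grip_force: 0.0
```

```bash
python3 bal.py w12
```

```text
t18.33 tcp [ 0.6018 -0.271   0.0554] w0.0460 F [-0.6  0.3  0.1]
knob [ 602.1 -278.3] [56.  21.6] ztop 0.0793 slab slope [-0.026 -0.007] slab z at knob 0.0507 7619
knob [ 626. -249.] [13.8  1.8] ztop 0.1749 slab slope [0. 0.] slab z at knob 0.1577 1
knob [ 625.9 -296.1] [15.5  2.2] ztop 0.1747 slab slope [0. 0.] slab z at knob 0.0000 0
knob [ 621.9 -279.5] [ 8.1 78.3] ztop 0.1817 slab slope [1.094 0.002] slab z at knob 0.1783 9
```

Both masses are balanced. Next is the key.

>>> {"method": "move_arm", "body": {"fingers": [110, 110, 110, 110, 80, 60, 60, 60, 60, 60, 60, 60], "slide": [[0, 0, -8], [0, 0, -20], [0, 0, -30], [0, 0, -30], [-10, -20, -12], [-25, -33, 0], [-25, -33, 0], [-25, -33, 0], [-25, -33, 0], [-25, -28, 0], [0, -15, 0], [0, 0, 0]], "roll": [0, 0, 0, 0, 0, 0, 0, 0, 0, 0, 0, 0]}}

```text
t: 19.33
position: [0.4659, -0.0721, 0.1564]
tool_rot: [-0.001, 1.0, 0.003, 0.0]
wrist_force: [0.6, -0.3, 0.9]
gripper_width: 0.0722
grip_force: 0.0
```

```bash
python3 look.py w13 dark yellow white red
```

```text
t19.33 tcp [ 0.4659 -0.0721  0.1564] yaw 0.0056 tilt [0.0004 0.0015] w0.0722 g0.0 F [ 0.6 -0.3  0.9] q7 -1.53
table z -0.0
yellow [331. 196.] 1455 mean [ 0.4658 -0.0781  0.0329] ztop0.047 topc [ 0.4634 -0.0801  0.0606] toprect [461.2 -78.6] [20.5 20.6] 12.9 all [461.5 -78.4] [55.5 38.4] 13.6
red [218.  13.] 1569 mean [0.659  0.039  0.0342] ztop0.045 topc [0.6615 0.0427 0.0438] toprect [663.4  40.7] [64.5 24. ] 87.8 all [666.3  41. ] [28.4 64.6] 1.7
red [322.   4.] 378 mean [ 0.6673 -0.0679  0.0186] ztop0.033 topc [ 0.6655 -0.0776  0.0309] toprect [665.8 -71.3] [31.4  4.7] 86.9 all [667.4 -65.7] [11.3 46. ] 0.7
white [497. 154.] 15775 mean [ 0.5139 -0.2811  0.0098] ztop0.011 topc [ 0.514  -0.281   0.0098] toprect [ 522.3 -298.9] [246.4 255.4] 81.7 all [ 520.2 -304.1] [257.1 257.9] 82.7
white [349. 174.] 1351 mean [ 0.4832 -0.0982  0.0022] ztop0.004 topc [ 0.4832 -0.0982  0.0022] toprect [474.2 -98.4] [110.6  22. ] 13.5 all [474.2 -98.4] [110.6  22. ] 13.5
white [295. 179.] 1736 mean [ 0.4775 -0.0393  0.002 ] ztop0.003 topc [ 0.4775 -0.0393  0.002 ] toprect [472.2 -42.7] [89.7 30.7] 12
[... 348 characters left out ...]
 580.1 -251.3] [54.  12.9] 44.6
dark [553. 165.] 466 mean [ 0.506  -0.359   0.0172] ztop0.024 topc [ 0.5036 -0.3599  0.022 ] toprect [ 507.2 -357.1] [54.6 16. ] 9.2 all [ 510.6 -361.8] [33.9 68. ] 82.9
dark [215. 186.] 557 mean [0.4718 0.0511 0.0112] ztop0.013 topc [0.4715 0.0521 0.0117] toprect [468.2  58.7] [49.7 44.8] 22.4 all [468.3  58.6] [49.7 44.9] 22.4
dark [464. 205.] 1008 mean [ 0.4548 -0.229   0.0209] ztop0.029 topc [ 0.4442 -0.235   0.0271] toprect [ 447.7 -237.3] [53.9 27.9] 35.4 all [ 456.2 -237.2] [66.7 47.7] 5.0
dark [331. 207.] 484 mean [ 0.4635 -0.0782  0.0645] ztop0.068 topc [ 0.4619 -0.0784  0.0669] toprect [461.7 -78.4] [18.9 17.5] 12.8 all [461.8 -78.4] [19.1 17.5] 12.9
```

View pics/w13.png

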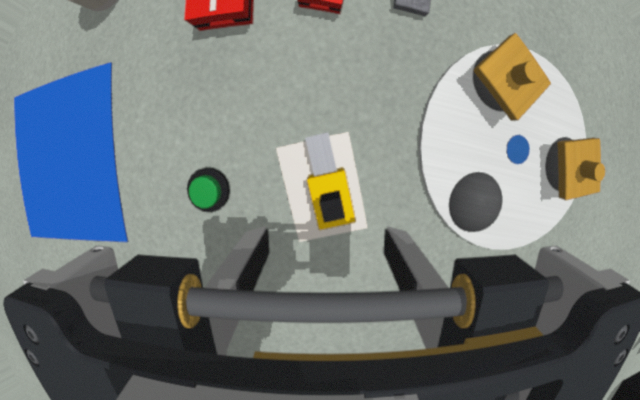

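The view shows the key at (331,196) with its tongue up-image, and both masses level on their domes at (513,75) and (582,168).

>>> {"method": "move_arm", "body": {"fingers": [60, 60, 60, 60, 60, 60, 60, 60], "slide": [[-4.9, 4.9, 0], [0, 0, 0], [0, 0, 30], [0, 0, 35], [0, 0, 30], [0, 0, 10], [0, 0, 0], [0, 0, 0]], "roll": [-0.115, -0.115, 0, 0, 0, 0, 0, 0]}}

```text
t: 20.05
position: [0.4627, -0.0822, 0.0501]
tool_rot: [0.0, 0.994, 0.114, -0.0]
wrist_force: [0.1, 0.2, 0.2]
gripper_width: 0.0718
grip_force: 0.0
```

```bash
python3 look.py w14 dark yellow
```

```text
t20.05 tcp [ 0.4627 -0.0822  0.0501] yaw 0.2280 tilt [-0.0001 -0.0006] w0.0718 g0.0 F [0.1 0.2 0.2] q7 -1.39
table z -0.0
yellow [319. 218.] 2910 mean [ 0.47   -0.0772  0.0323] ztop0.035 topc [ 0.4693 -0.0774  0.0326] toprect [461.4 -78.6] [55.7 38.8] 13.5 all [461.  -76.8] [55.6 42.6] 13.3
dark [496.   3.] 102 mean [ 0.6678 -0.1755  0.0097] ztop0.015 topc [ 0.6676 -0.1767  0.0129] toprect [ 668.1 -175.9] [10.2  2.6] 83.9 all [ 668.2 -174.4] [13.9  2.6] 83.4
dark [555. 121.] 1200 mean [ 0.5887 -0.2493  0.0169] ztop0.024 topc [ 0.5837 -0.2519  0.0219] toprect [ 592.9 -250.8] [60.1 26.5] 21.7 all [ 595.  -254.6] [70.3 36.9] 16.7
dark [164. 170.] 1122 mean [0.4728 0.0493 0.0108] ztop0.013 topc [0.4723 0.0506 0.0117] toprect [469.3  57.2] [49.9 43.2] 23.9 all [469.2  57.2] [50.1 43.3] 23.9
dark [601. 236.] 937 mean [ 0.5072 -0.3609  0.0181] ztop0.026 topc [ 0.5054 -0.3622  0.0237] toprect [ 503.8 -360.7] [50.2 20.6] 10.0 all [ 508.4 -365.4] [34.6 68.9] 89.7
dark [317. 243.] 1437 mean [ 0.4645 -0.078   0.0625] ztop0.068 topc [ 0.4622 -0.0786  0.0668] toprect [461.5 -78.6] [19.9 18.3] 13.5 all [461.5 -78.6] [19.9 18.3] 13.1
dark [254. 265.] 971 mean [ 0.4559 -0.0479  0.0888] ztop0.118 topc [ 0.4597 -0.0469  0.1171] toprect [458.8 -46.9] [7.1 2.3] 11.4 all [422.7 -44.7] [ 6.9 79.4] 84.2
dark [398. 265.] 952 mean [ 0.4728 -0.1183  0.0895] ztop0.118 topc [ 0.4764 -0.1177  0.1171] toprect [ 475.4 -117.8] [8.3 2. ] 0.1 all [ 444.3 -136. ] [79.   6.7] 32.0
dark [500. 243.] 590 mean [ 0.4776 -0.2285  0.0167] ztop0.023 topc [ 0.4749 -0.2279  0.0208] toprect [ 477.5 -233.1] [11.3 38.9] 42.9 all [ 479.  -232.7] [14.7 52.2] 36.0
```

>>> {"method": "move_arm", "body": {"fingers": [60, 60, 60, 255, 255, 255, 255, 255, 255, 255, 255, 255], "slide": [[-0.3, -5.2, 0], [0, 0, 8], [0, 0, 5], [0, 0, 0], [0, 0, 0], [0, 0, 0], [0, 0, 0], [0, 0, 0], [0, 0, 0], [0, 0, 0], [0, 0, 0], [0, 0, 0]], "roll": [-0.008, 0, 0, 0, 0, 0, 0, 0, 0, 0, 0, 0]}}

```text
t: 21.1
position: [0.4605, -0.0759, 0.0374]
tool_rot: [0.0, 0.993, 0.119, 0.0]
wrist_force: [0.3, 0.7, -2.4]
gripper_width: 0.0196
grip_force: 30.0
```

>>> {"method": "move_arm", "body": {"fingers": [255, 255, 255, 255, 255, 255, 255], "slide": [[0, 0, 0], [0, 0, 0], [0, 0, -10], [0, 0, -20], [0, 0, -20], [0, 0, -10], [0, 0, 0]], "roll": [0, 0, 0, 0, 0, 0, 0]}}

```text
t: 21.68
position: [0.4618, -0.076, 0.0991]
tool_rot: [0.0, 0.993, 0.119, 0.002]
wrist_force: [0.3, 0.0, -2.0]
gripper_width: 0.0201
grip_force: 30.0
```

```bash
python3 look.py w15 dark yellow white red| cut -c1-250
```

```text
t21.68 tcp [ 0.4618 -0.076   0.0991] yaw 0.2376 tilt [ 0.0037 -0.0003] w0.0201 g30.0 F [ 0.3  0.  -2. ] q7 -1.38
table z -0.0
yellow [326. 208.] 2139 mean [ 0.48   -0.0727  0.0931] ztop0.095 topc [ 0.4795 -0.0729  0.0937] toprect [478.3 -73.2] [22.2 39.1] 13.7 all [478.5 -73.1] [22.5 39.1] 13.7
white [513. 185.] 14967 mean [ 0.5271 -0.2636  0.0098] ztop0.011 topc [ 0.527  -0.2636  0.0098] toprect [ 537.9 -283.8] [204.4 254.6] 50.0 all [ 542.  -287.3] [204.4 265.5] 50.0
white [285. 159.] 1023 mean [ 0.492  -0.0321  0.0029] ztop0.003 topc [ 0.492  -0.0321  0.0029] toprect [481.4 -42.7] [73.1 34.6] 13.0 all [481.4 -42.7] [73.1 34.6] 13.0
white [355. 166.] 1199 mean [ 0.5009 -0.0947  0.0048] ztop0.084 topc [ 0.5188 -0.0754  0.0845] toprect [518.  -75.5] [17.   0.7] 14.4 all [485.5 -94.5] [88.8 23.9] 12.8
dark [465.  15.] 242 mean [ 0.6706 -0.1608  0.0105] ztop0.016 topc [ 0.6707 -0.16    0.0138] toprect [ 670.3 -162.1] [37.3  7.5] 71.4 all [ 670.7 -161.4] [38.2 11.7] 64.5
dark [528. 125.] 759 mean [ 0.5877 -0.2491  0.0167] ztop0.024 topc [ 0.5826 -0.2514  0.0216] toprect [ 591.1 -246.7] [55.9 26.1] 23.5 all [ 594.4 -250.9] [69.3 38.4] 15.3
dark [194. 162.] 810 mean [0.4723 0.0508 0.0111] ztop0.013 topc [0.4717 0.0518 0.0118] toprect [468.5  58.9] [49.5 46.1] 24.0 all [468.5  58.9] [49.5 46.1] 24.0
dark [574. 226.] 674 mean [ 0.5065 -0.3602  0.0176] ztop0.025 topc [ 0.5048 -0.361   0.023 ] toprect [ 506.9 -359.7] [55.9 16.3] 10.2 all [ 506.8 -365.5] [70.5 35.9] 1.9
dark [474. 249.] 1258 mean [ 0.4551 -0.2277  0.0201] ztop0.029 topc [ 0.4438 -0.2336  0.0265] toprect [ 447.  -235.1] [51.7 24.5] 35.2 all [ 457.1 -236.3] [45.8 67.8] 87.7
dark [326. 231.] 429 mean [ 0.4711 -0.0751  0.11  ] ztop0.119 topc [ 0.4709 -0.0749  0.1171] toprect [470.3 -75.4] [ 3.8 22.8] 13.3 all [470.3 -75.3] [ 4.2 22.9] 14.4
```

View pics/w15.png

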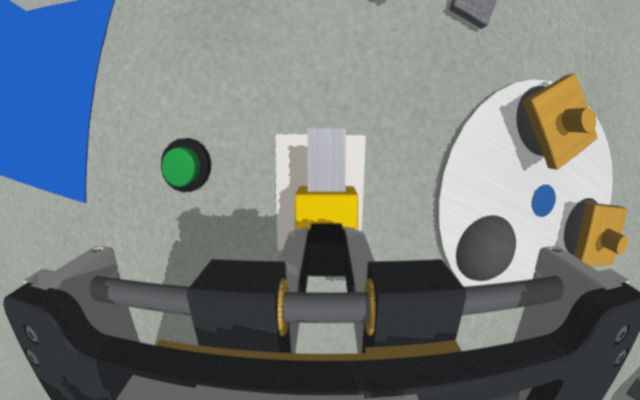

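>>> {"method": "move_arm", "body": {"fingers": [255, 255, 255, 255, 255, 255, 255, 255, 255, 255], "slide": [[0, 0, 0], [0, 0, 0], [18, -23, 0], [18, -23, 0], [18, -23, 0], [18, -23, 0], [18, -23, 0], [0, -3, 0], [0, 0, 0], [0, 0, 0]], "roll": [0.109, 0.108, 0, 0, 0, 0, 0, 0, 0, 0]}}

```text
t: 22.57
position: [0.5464, 0.0433, 0.0961]
tool_rot: [0.001, 1.0, 0.011, -0.002]
wrist_force: [0.3, -0.1, -1.2]
gripper_width: 0.0201
grip_force: 30.0
```

```bash
cat > sw.py <<'E'
import sys
from h import *
n=sys.argv[1]; s=manip.get_state(); ci,im,d=grab('wrist',n+'.png'); np.savez(n+'.npz',im=im,d=d,ci=ci)
R_=rot(s['tool_rot']); print('t%.2f'%s['t'],'tcp',s['position'].round(4),'yaw %.4f'%np.arctan2(R_[1,0],R_[0,0]),'w%.4f'%s['gripper_width'],'F',s['wrist_force'].round(1))
P=cloud('wrist',ci,d); hsv=cv2.cvtColor(im,cv2.COLOR_RGB2HSV).astype(int)
def rect(m,t):
    m=cv2.morphologyEx(m.astype(np.uint8),cv2.MORPH_OPEN,np.ones((3,3)))>0
    Q=P[m]
    if len(Q)<50: print(t,'few',len(Q)); return
    r=cv2.minAreaRect((Q[:,:2]*1000).astype(np.float32)); b=cv2.boxPoints(r)
    print(t,len(Q),'z',np.median(Q[:,2]).round(4),'rect',np.round(r[0],1),np.round(r[1],1),round(r[2],2),b.round(1).tolist())
    for lab,ax,o in (('y-edges',1,0),('x-near',0,1)):
        bins=np.arange(Q[:,o].min()+.004,Q[:,o].max()-.004,.002); lo,hi,c=[],[],[]
        for a in bins:
            q=Q[abs(Q[:,o]-a)<.0012]
            if len(q)>3: lo.append(q[:,ax].min());hi.append(q[:,ax].max());c.append(a)
        if len(c)>3: print('  ',lab,'lo',np.median(lo).round(4),'slope',np.polyfit(c,lo,1)[0].round(3),'hi',np.median(hi).round(4),'slope',np.polyfit(c,hi,1)[0].round(3))
X,Y,Z=P[...,0],P[...,1],P[...,2]; ok=d>0
rect(ok&(abs(Z-.044)<.004)&(X>.63)&(X<.76)&(Y>-.01)&(Y<.1),'switch top')
tz=s['position'][2]-.0356
rect(ok&(abs(Z-tz-.030)<.003)&(hsv[...,1]>120)&(hsv[...,0]>18)&(hsv[...,0]<35),'block top')
rect(ok&(abs(Z-tz-.0205)<.003)&(hsv[...,1]<70)&(X>s['position'][0]+.03)&(X<s['position'][0]+.075)&(abs(Y-s['position'][1])<.025),'tongue')
rect(ok&(hsv[...,1]<40)&(hsv[...,2]>180)&(abs(Z-.045)<.004)&(X>.63)&(Y>-.01)&(Y<.1),'stripe')
E
python3 sw.py w16
```

```text
t22.57 tcp [0.5464 0.0433 0.0961] yaw 0.0211 w0.0201 F [ 0.3 -0.1 -1.2]
switch top 6495 z 0.044 rect [685.1  41.6] [63.4 64.5] 0.93 [[652.9000244140625, 73.4000015258789], [653.9000244140625, 8.899999618530273], [717.2999877929688, 9.899999618530273], [716.2000122070312, 74.4000015258789]]
   y-edges lo 0.0098 slope 0.016 hi 0.0734 slope 0.012
   x-near lo 0.6538 slope -0.015 hi 0.7154 slope -0.033
block top 2010 z 0.0905 rect [563.2  42.4] [22.2 39.5] 1.36 [[551.7000122070312, 61.900001525878906], [552.5999755859375, 22.299999237060547], [574.7999877929688, 22.899999618530273], [573.9000244140625, 62.400001525878906]]
   y-edges lo 0.0228 slope 0.054 hi 0.0617 slope 0.033
   x-near lo 0.5554 slope -0.007 hi 0.5742 slope -0.019
tongue 2274 z 0.081 rect [595.3  43. ] [37.9 23.9] 1.52 [[576.0999755859375, 54.400001525878906], [576.7000122070312, 30.5], [614.5999755859375, 31.5], [614.0, 55.400001525878906]]
   y-edges lo 0.0312 slope 0.002 hi 0.0543 slope 0.047
   x-near lo 0.5766 slope -0.015 hi 0.6142 slope -0.024
stripe 264 z 0.0449 rect [673.4  41.4] [28.7  5.2] 1.14 [[659.0, 43.70000076293945], [659.0999755859375, 38.5], [687.7999877929688, 39.099998474121094], [687.7000122070312, 44.29999923706055]]
   y-edges lo 0.0389 slope 0.024 hi 0.0435 slope -0.028
```

View pics/w16.png

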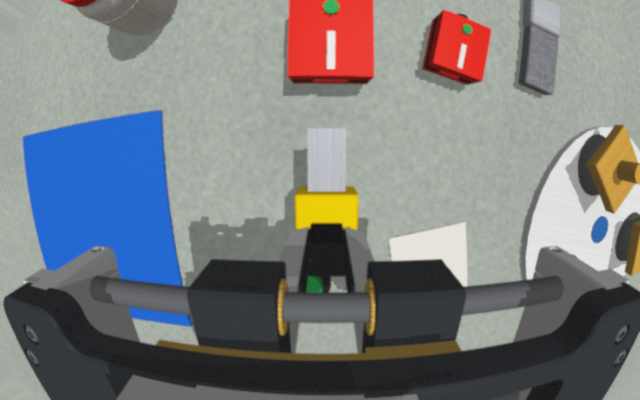

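>>> {"method": "move_arm", "body": {"fingers": [255, 255, 255, 255, 255, 255], "slide": [[0, 1.7, 10], [0, 0, 20], [0, 0, 20], [0, 0, 7], [0, 0, 0], [0, 0, 0]], "roll": [0.005, 0, 0, 0, 0, 0]}}

```text
t: 23.12
position: [0.5476, 0.0415, 0.0401]
tool_rot: [0.0, 1.0, 0.007, -0.001]
wrist_force: [-0.0, -0.1, -2.0]
gripper_width: 0.0198
grip_force: 30.0
```

```bash
python3 sw.py w17
```

```text
t23.12 tcp [0.5476 0.0415 0.0401] yaw 0.0146 w0.0198 F [-0.  -0.1 -2. ]
switch top 7057 z 0.044 rect [673.7  41.3] [40.5 64.5] 0.79 [[653.0, 73.30000305175781], [653.9000244140625, 8.800000190734863], [694.4000244140625, 9.399999618530273], [693.5, 73.9000015258789]]
   y-edges lo 0.0094 slope 0.01 hi 0.0732 slope 0.012
   x-near lo 0.6537 slope -0.016 hi 0.6928 slope -0.023
block top 2012 z 0.0346 rect [564.4  40.4] [22.4 39.6] 1.29 [[552.7999877929688, 59.900001525878906], [553.7000122070312, 20.399999618530273], [576.0999755859375, 20.899999618530273], [575.2000122070312, 60.400001525878906]]
   y-edges lo 0.0208 slope 0.052 hi 0.0598 slope 0.03
   x-near lo 0.5564 slope 0.013 hi 0.5754 slope -0.027
tongue 2275 z 0.0251 rect [596.5  40.8] [38.1 24. ] 0.93 [[577.2000122070312, 52.400001525878906], [577.5999755859375, 28.5], [615.7000122070312, 29.100000381469727], [615.2999877929688, 53.099998474121094]]
   y-edges lo 0.0291 slope -0.001 hi 0.0521 slope 0.037
   x-near lo 0.5779 slope 0.008 hi 0.6154 slope -0.017
stripe 461 z 0.0449 rect [674.4  41.2] [30.8  5.2] 0.8 [[658.9000244140625, 43.599998474121094], [659.0, 38.400001525878906], [689.7999877929688, 38.900001525878906], [689.7000122070312, 44.0]]
   y-edges lo 0.0387 slope -0.007 hi 0.0438 slope 0.017
```

>>> {"method": "move_arm", "body": {"fingers": [255, 255, 255, 255, 255, 255, 255, 255, 255], "slide": [[0, 0, 2], [0, 0, 1.8], [15, 0, 0], [15, 0, 0], [10, 0, 0], [10, 0, 0], [10, 0, 0], [0, 0, 0], [0, 0, 0]], "roll": [0, 0, 0, 0, 0, 0, 0, 0, 0]}}

```text
t: 23.92
position: [0.6081, 0.0433, 0.0368]
tool_rot: [-0.0, 1.0, 0.008, 0.0]
wrist_force: [0.8, -0.4, -2.5]
gripper_width: 0.02
grip_force: 30.0
```

```bash
python3 sw.py w18
```

```text
t23.92 tcp [0.6081 0.0433 0.0368] yaw 0.0157 w0.0200 F [ 0.8 -0.4 -2.5]
switch top 14044 z 0.044 rect [689.2  41.5] [70.2 64.6] 0.95 [[653.5, 73.19999694824219], [654.5999755859375, 8.600000381469727], [724.7999877929688, 9.800000190734863], [723.7999877929688, 74.4000015258789]]
   y-edges lo 0.0096 slope 0.015 hi 0.0734 slope 0.018
   x-near lo 0.6542 slope -0.018 hi 0.724 slope -0.014
block top 2006 z 0.0313 rect [625.1  42.2] [22.4 39.4] 1.57 [[613.2999877929688, 61.599998474121094], [614.4000244140625, 22.100000381469727], [636.7999877929688, 22.799999237060547], [635.7000122070312, 62.20000076293945]]
   y-edges lo 0.0226 slope 0.046 hi 0.0616 slope 0.02
   x-near lo 0.6172 slope -0.002 hi 0.6359 slope -0.019
tongue 696 z 0.0219 rect [644.3  42.5] [11.9 23. ] 1.12 [[638.0999755859375, 53.79999923706055], [638.5999755859375, 30.799999237060547], [650.5, 31.100000381469727], [650.0999755859375, 54.099998474121094]]
   x-near lo 0.6385 slope -0.027 hi 0.6502 slope -0.015
stripe 565 z 0.045 rect [673.8  41.3] [29.   5.5] 0.95 [[659.2000122070312, 43.79999923706055], [659.2999877929688, 38.20000076293945], [688.2999877929688, 38.70000076293945], [688.2999877929688, 44.29999923706055]]
   y-edges lo 0.0386 slope -0.003 hi 0.044 slope 0.017
```

>>> {"method": "move_arm", "body": {"fingers": [255, 255, 255, 255, 255, 255], "slide": [[2, 1.2, 0], [7, 0, 0], [6, 0, 0], [3, 0, 0], [1, 0, 0], [0, 0, 0]], "roll": [0, 0, 0, 0, 0, 0]}}

```text
t: 24.47
position: [0.6261, 0.0423, 0.0362]
tool_rot: [0.0, 1.0, 0.008, -0.001]
wrist_force: [-2.9, 0.1, 0.3]
gripper_width: 0.0198
grip_force: 30.0
```

```bash
python3 sw.py w19
```

```text
t24.47 tcp [0.6261 0.0423 0.0362] yaw 0.0157 w0.0198 F [-2.9  0.1  0.3]
switch top 14457 z 0.044 rect [678.5  41.3] [91.1 64.6] 0.66 [[632.5999755859375, 73.0999984741211], [633.2999877929688, 8.5], [724.4000244140625, 9.600000381469727], [723.7000122070312, 74.0999984741211]]
   y-edges lo 0.0096 slope -0.07 hi 0.0732 slope 0.083
   x-near lo 0.6352 slope -0.016 hi 0.7237 slope -0.018
block top 1623 z 0.0307 rect [641.1  41.2] [19.  39.7] 0.89 [[631.2999877929688, 60.900001525878906], [631.9000244140625, 21.200000762939453], [650.9000244140625, 21.5], [650.2999877929688, 61.20000076293945]]
   y-edges lo 0.0215 slope 0.053 hi 0.0605 slope -0.019
   x-near lo 0.6352 slope 0.001 hi 0.6505 slope -0.019
tongue few 0
stripe 526 z 0.045 rect [673.9  41.3] [29.3  5.1] 1.02 [[659.2000122070312, 43.599998474121094], [659.2999877929688, 38.5], [688.5999755859375, 39.099998474121094], [688.5, 44.099998474121094]]
   y-edges lo 0.0388 slope 0.02 hi 0.0438 slope 0.015
```

>>> {"method": "move_arm", "body": {"fingers": [255, 180, 150, 130, 130, 130, 130, 130, 130, 130, 130, 130], "slide": [[0.7, 0, 0], [0, 0, 0], [0, 0, 0], [0, 0, 0], [0, 0, 0], [0, 0, -10], [0, 0, -25], [0, 0, -35], [0, 0, -35], [0, 0, -10], [0, 0, 0], [0, 0, 0]], "roll": [0, 0, 0, 0, 0, 0, 0, 0, 0, 0, 0, 0]}}

```text
t: 25.52
position: [0.6279, 0.0424, 0.1522]
tool_rot: [-0.0, 1.0, 0.008, 0.001]
wrist_force: [-0.5, 0.8, -0.2]
gripper_width: 0.0461
grip_force: 0.0
```

```bash
python3 sw.py w20; python3 wm.py w20.npz yellow dark green| cut -c1-220
```

```text
t25.52 tcp [0.6279 0.0424 0.1522] yaw 0.0158 w0.0461 F [-0.5  0.8 -0.2]
switch top 5079 z 0.044 rect [688.9  41.6] [68.8 64.5] 0.96 [[654.0, 73.30000305175781], [655.0999755859375, 8.800000190734863], [723.7999877929688, 9.899999618530273], [722.7000122070312, 74.4000015258789]]
   y-edges lo 0.0098 slope 0.018 hi 0.0734 slope 0.01
   x-near lo 0.6546 slope -0.018 hi 0.7229 slope -0.019
block top few 0
tongue few 0
stripe 185 z 0.0449 rect [673.4  41.3] [28.1  4.7] 1.04 [[659.4000244140625, 43.400001525878906], [659.4000244140625, 38.70000076293945], [687.5, 39.20000076293945], [687.4000244140625, 43.900001525878906]]
   y-edges lo 0.039 slope 0.019 hi 0.0436 slope 0.017
table z -0.0
yellow [326. 197.] 1418 mean [0.6276 0.041  0.032 ] ztop0.064 topc [0.6234 0.0408 0.0647] toprect [625.8  40.9] [20.4 19.8] 0.9 all [624.8  41. ] [51.9 39. ] 1.2
green [326. 114.] 98 mean [0.7087 0.042  0.0469] ztop0.048 topc [0.7087 0.042  0.0469] toprect [708.7  42.4] [9.3 9.1] 1.2 all [708.7  42.4] [9.3 9.1] 1.2
green [307. 328.] 307 mean [0.4632 0.0608 0.0236] ztop0.025 topc [0.4634 0.0608 0.024 ] to
[... 371 characters left out ...]
5.6 -150. ] [ 3.3 64.7] 79.4
dark [326. 204.] 474 mean [0.6283 0.041  0.0628] ztop0.066 topc [0.627  0.041  0.0649] toprect [626.6  41. ] [19.4 16.2] 1.2 all [626.5  41. ] [19.3 16.3] 1.6
dark [550. 214.] 487 mean [ 0.6079 -0.2488  0.017 ] ztop0.023 topc [ 0.6101 -0.2512  0.021 ] toprect [ 605.4 -245.6] [42.9 62. ] 80.5 all [ 605.6 -247.9] [47.1 68.9] 79.3
dark [595. 260.] 102 mean [ 0.5356 -0.3746  0.0184] ztop0.024 topc [ 0.5355 -0.3777  0.0208] toprect [ 535.8 -378.8] [ 7.1 33.7] 16.6 all [ 537.3 -377.7] [10.9 41.6] 15.9
dark [509. 320.] 208 mean [ 0.4527 -0.2201  0.0182] ztop0.025 topc [ 0.4501 -0.2231  0.0223] toprect [ 449.6 -222.6] [36.  10.1] 15.9 all [ 450.4 -221. ] [40.3 14. ] 14.0
```

View pics/w20.png

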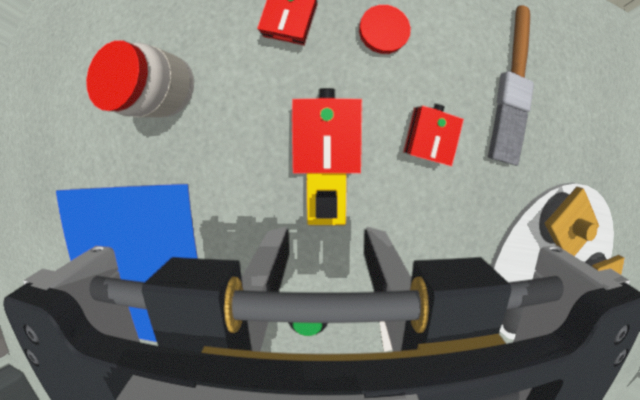

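The key is fully home: block centre (326,200), flush with the switch face. Both masses are still on their domes at right. Next is the button.

>>> {"method": "move_arm", "body": {"fingers": [255, 255, 255, 255, 255, 255, 255, 255, 255, 255, 255], "slide": [[-25, -3.5, 0], [-30, -4, 0], [-30, -4, 0], [-30, -4, 0], [-30, -4, 0], [-15, -2, 0], [0, 0, 20], [0, 0, 30], [0, 0, 30], [0, 0, 10], [0, 0, 0]], "roll": [0, 0, 0, 0, 0, 0, 0, 0, 0, 0, 0]}}

```text
t: 26.48
position: [0.4637, 0.0608, 0.0579]
tool_rot: [0.001, 1.0, 0.008, -0.004]
wrist_force: [0.2, -0.3, 0.9]
gripper_width: 0.0003
grip_force: 0.0
```

```bash
cat > chk.py <<'E'
# side-camera check of masses/key before pressing
from h import *
import sys
s=manip.get_state(); print('t%.2f'%s['t'],s['position'].round(4),'w%.4f'%s['gripper_width'],s['wrist_force'].round(1))
n=sys.argv[1]; ci,im,d=grab('side',n+'.png')
P=cloud('side',ci,d); hsv=cv2.cvtColor(im,cv2.COLOR_RGB2HSV).astype(int)
for k,m in (('brass',(hsv[...,0]>10)&(hsv[...,0]<21)&(hsv[...,1]>130)),('yellow',(hsv[...,0]>20)&(hsv[...,0]<32)&(hsv[...,1]>180)),('green',(hsv[...,0]>50)&(hsv[...,0]<75)&(hsv[...,1]>120))):
    m=m&(d>0)&(P[...,0]<.78)&(P[...,0]>.2)&(P[...,2]<.11); c,l,st,ce=cv2.connectedComponentsWithStats(m.astype(np.uint8))
    for i in range(1,c):
        if st[i,4]<30: continue
        Q=P[l==i]; zt=np.percentile(Q[:,2],97); print(k,st[i,4],'mean',Q.mean(0).round(3),'top',Q[Q[:,2]>zt-.004].mean(0).round(3),'z',zt.round(3))
E
python3 chk.py side1
```

```text
t26.48 [0.4637 0.0608 0.0579] w0.0003 [ 0.2 -0.3  0.9]
brass 98 mean [ 0.473  1.819 -0.036] top [ 0.48   1.805 -0.032] z -0.03
brass 178 mean [ 0.605  1.725 -0.095] top [ 0.596  1.776 -0.035] z -0.033
brass 45 mean [ 0.469  1.713 -0.072] top [ 0.474  1.693 -0.041] z -0.043
brass 987 mean [ 0.598 -0.277  0.053] top [ 0.602 -0.271  0.078] z 0.078
brass 1380 mean [ 0.506 -0.39   0.053] top [ 0.508 -0.385  0.078] z 0.078
yellow 299 mean [0.625 0.032 0.024] top [0.624 0.036 0.03 ] z 0.031
green 130 mean [0.468 0.058 0.021] top [0.468 0.061 0.023] z 0.026
```

>>> {"method": "move_arm", "body": {"fingers": [255, 255, 255, 255, 255, 255, 255], "slide": [[3.5, 0, 10], [0, 0, 15], [0, 0, 8], [0, 0, 5], [0, 0, 3], [0, 0, 1.5], [0, 0, 0]], "roll": [0, 0, 0, 0, 0, 0, 0]}}

```text
t: 27.12
position: [0.471, 0.0613, 0.0193]
tool_rot: [0.0, 1.0, 0.008, 0.0]
wrist_force: [-1.1, 0.4, 3.7]
gripper_width: 0.0004
grip_force: 1.7
```

>>> {"method": "move_arm", "body": {"fingers": [255, 255, 255, 255, 255, 255], "slide": [[0, 0, 1.5], [0, 0, 1.2], [0, 0, 1], [0, 0, 0.7], [0, 0, 0], [0, 0, 0]], "roll": [0, 0, 0, 0, 0, 0]}}

```text
t: 27.62
position: [0.471, 0.0613, 0.016]
tool_rot: [0.0, 1.0, 0.008, 0.0]
wrist_force: [-3.4, -0.0, 17.7]
gripper_width: 0.0002
grip_force: 8.9
```

The button has bottomed out at 17.7 N with z at 16 mm. I'll release it and check that everything stayed in place.

>>> {"method": "move_arm", "body": {"fingers": [255, 255, 255, 255, 130, 130, 130, 130, 130], "slide": [[0, 0, 0], [0, 0, -5], [0, 0, -10], [0, 0, -25], [0, 0, -35], [0, 0, -35], [0, 0, -20], [0, 0, 0], [0, 0, 0]], "roll": [0, 0, 0, 0, 0, 0, 0, 0, 0]}}

```text
t: 28.37
position: [0.4719, 0.0616, 0.1459]
tool_rot: [-0.0, 1.0, 0.008, 0.002]
wrist_force: [-0.1, -0.3, -0.1]
gripper_width: 0.0306
grip_force: 0.0
```

```bash
python3 chk.py side2
```

```text
t28.37 [0.4719 0.0616 0.1459] w0.0306 [-0.1 -0.3 -0.1]
brass 44 mean [ 0.477  1.885 -0.035] top [ 0.483  1.877 -0.032] z -0.03
brass 292 mean [ 0.617  1.731 -0.084] top [ 0.621  1.779 -0.035] z -0.033
brass 108 mean [ 0.469  1.734 -0.058] top [ 0.463  1.752 -0.034] z -0.032
brass 70 mean [0.755 0.846 0.078] top [0.757 0.85  0.08 ] z 0.082
brass 991 mean [ 0.598 -0.277  0.053] top [ 0.602 -0.271  0.078] z 0.078
brass 1377 mean [ 0.506 -0.39   0.053] top [ 0.508 -0.385  0.078] z 0.078
yellow 294 mean [0.625 0.031 0.024] top [0.624 0.037 0.03 ] z 0.032
green 137 mean [0.468 0.059 0.021] top [0.467 0.061 0.023] z 0.025
```

>>> {"method": "move_arm", "body": {"fingers": [110, 110, 110, 110, 110, 110, 110, 110, 110, 110, 110, 110], "slide": [[25, 3.6, 0], [30, 4.4, 0], [30, 4.4, 0], [30, 4.4, 0], [30, 4.4, 0], [9, 0.8, 0], [0, 0, 20], [0, 0, 30], [0, 0, 20], [0, 0, 0], [0, 0, 0], [0, 0, 0]], "roll": [0, 0, 0, 0, 0, 0, 0, 0, 0, 0, 0, 0]}}

```text
t: 29.42
position: [0.6254, 0.0419, 0.0747]
tool_rot: [0.0, 1.0, 0.008, -0.0]
wrist_force: [0.5, -0.6, 1.2]
gripper_width: 0.0534
grip_force: 0.0
```

```bash
python3 look.py w21 yellow dark | cut -c1-230 | head -8
```

```text
t29.42 tcp [0.6254 0.0419 0.0747] yaw 0.0158 tilt [-0.0001 -0.    ] w0.0534 g0.0 F [ 0.5 -0.6  1.2] q7 -1.71
table z -0.0
yellow [325. 214.] 2172 mean [0.6295 0.0409 0.0307] ztop0.034 topc [0.6296 0.0408 0.0308] toprect [624.6  40.8] [51.7 38.8] 1.4 all [624.5  42.2] [51.7 41.5] 0.6
dark [326.  77.] 198 mean [0.7313 0.0419 0.0266] ztop0.029 topc [0.7313 0.0422 0.0268] toprect [731.3  41.9] [ 7.3 13.9] 1.1 all [731.3  41.9] [ 7.3 14. ] 1.1
dark [535. 131.] 459 mean [ 0.7044 -0.15    0.0102] ztop0.016 topc [ 0.704  -0.1498  0.0133] toprect [ 704.6 -150.3] [ 3.5 63.8] 81.0 all [ 705.1 -150.2] [ 3.8 64.7] 80.3
dark [590. 231.] 787 mean [ 0.6082 -0.2491  0.0178] ztop0.024 topc [ 0.609  -0.2517  0.0219] toprect [ 603.6 -251.5] [39.3 62.2] 83.5 all [ 604.9 -253.1] [40.7 68.1] 79.7
dark [325. 228.] 1029 mean [0.629  0.0408 0.0613] ztop0.066 topc [0.627  0.0408 0.0649] toprect [626.6  40.8] [18.8 17.7] 1.5 all [626.7  40.8] [19.1 17.7] 1.2
dark [376. 255.] 438 mean [0.6269 0.0134 0.0995] ztop0.119 topc [0.6278 0.0135 0.1173] toprect [626.3  13.6] [ 1.9 15.1] 86.3 all [605.    4.5] [60.6  8.4] 20.2
```

Aligned. I'll grip the key, pull it back 75 mm along −x, then lift.

>>> {"method": "move_arm", "body": {"fingers": [110, 110, 110, 110, 255, 255, 255, 255, 255, 255, 255, 255], "slide": [[0, 0, 15], [0, 0, 15], [0, 0, 8], [0, 0, 0], [0, 0, 0], [0, 0, 0], [0, 0, 0], [0, 0, 0], [0, 0, 0], [0, 0, 0], [0, 0, 0], [0, 0, 0]], "roll": [0, 0, 0, 0, 0, 0, 0, 0, 0, 0, 0, 0]}}

```text
t: 30.47
position: [0.6255, 0.0419, 0.0371]
tool_rot: [-0.0, 1.0, 0.008, 0.0]
wrist_force: [-1.2, 0.1, 2.8]
gripper_width: 0.0196
grip_force: 30.0
```

>>> {"method": "move_arm", "body": {"fingers": [255, 255, 255, 255, 255, 255, 255, 255, 255, 255, 255, 255], "slide": [[0, 0, 0], [-5, 0, -0.5], [-10, 0, 0], [-15, 0, 0], [-15, 0, 0], [-15, 0, 0], [-5, 0, -5], [0, 0, -20], [0, 0, -25], [0, 0, -10], [0, 0, 0], [0, 0, 0]], "roll": [0, 0, 0, 0, 0, 0, 0, 0, 0, 0, 0, 0]}}

```text
t: 31.47
position: [0.5605, 0.0408, 0.0973]
tool_rot: [-0.0, 1.0, 0.008, 0.0]
wrist_force: [0.1, 0.5, -2.2]
gripper_width: 0.0197
grip_force: 30.0
```

```bash
python3 sw.py w22
```

```text
t31.47 tcp [0.5605 0.0408 0.0973] yaw 0.0157 w0.0197 F [ 0.1  0.5 -2.2]
switch top 7418 z 0.0439 rect [688.9  41.5] [71.  64.7] 0.83 [[652.9000244140625, 73.30000305175781], [653.9000244140625, 8.699999809265137], [724.9000244140625, 9.699999809265137], [723.9000244140625, 74.4000015258789]]
   y-edges lo 0.0099 slope 0.014 hi 0.0734 slope 0.014
   x-near lo 0.6537 slope -0.017 hi 0.7237 slope -0.016
block top 1891 z 0.0902 rect [577.2  39.7] [22.8 38.5] 1.33 [[565.2999877929688, 58.70000076293945], [566.2000122070312, 20.200000762939453], [589.0, 20.700000762939453], [588.0999755859375, 59.29999923706055]]
   y-edges lo 0.0207 slope 0.043 hi 0.0585 slope 0.039
   x-near lo 0.57 slope -0.004 hi 0.5881 slope -0.018
tongue 2178 z 0.0807 rect [609.5  40.3] [38. 24.] 0.42 [[590.4000244140625, 52.20000076293945], [590.5999755859375, 28.200000762939453], [628.5999755859375, 28.399999618530273], [628.4000244140625, 52.400001525878906]]
   y-edges lo 0.0285 slope 0.013 hi 0.0522 slope 0.037
   x-near lo 0.591 slope 0.027 hi 0.6284 slope -0.018
stripe 254 z 0.0449 rect [673.7  41.3] [29.2  4.5] 1.04 [[659.0999755859375, 43.20000076293945], [659.0999755859375, 38.79999923706055], [688.4000244140625, 39.29999923706055], [688.2999877929688, 43.79999923706055]]
   y-edges lo 0.039 slope 0.017 hi 0.0435 slope 0.018
```

>>> {"method": "move_arm", "body": {"fingers": [255, 255, 255, 255, 255, 255, 255, 255, 255, 255, 255], "slide": [[-14, 15, 0], [-18, 20, 0], [-18, 22, 0], [-18, 22, 0], [-18, 22, 0], [-10, 10, 0], [0, 0, 0], [0, 0, 0], [0, 0, 20], [0, 0, 20], [0, 0, 0]], "roll": [0, 0, 0, 0, 0, 0, -0.11, -0.11, 0, 0, 0]}}

```text
t: 32.43
position: [0.4639, -0.0709, 0.0541]
tool_rot: [-0.001, 0.993, 0.118, -0.003]
wrist_force: [-0.5, 0.1, -1.9]
gripper_width: 0.0198
grip_force: 30.0
```

```bash
python3 look.py w23 yellow white | cut -c1-230
```

```text
t32.43 tcp [ 0.4639 -0.0709  0.0541] yaw 0.2363 tilt [-0.0058  0.0012] w0.0198 g30.0 F [-0.5  0.1 -1.9] q7 -1.41
table z -0.0
yellow [326. 208.] 2150 mean [ 0.4819 -0.0677  0.0464] ztop0.049 topc [ 0.4813 -0.0679  0.047 ] toprect [479.9 -68.1] [22.9 39. ] 13.4 all [480.2 -68.1] [23.4 39.2] 13.4
white [558. 191.] 12991 mean [ 0.5407 -0.2828  0.0098] ztop0.011 topc [ 0.5406 -0.2827  0.0098] toprect [ 556.9 -290.5] [180.3 255.2] 19.6 all [ 555.5 -290.8] [183.9 267.8] 30.3
white [326. 140.] 204 mean [ 0.5221 -0.058   0.0372] ztop0.038 topc [ 0.5221 -0.058   0.0372] toprect [517.1 -58.3] [24.2  8.2] 13.7 all [517.1 -58.3] [24.2  8.2] 13.7
white [361. 169.] 2178 mean [ 0.5058 -0.0889  0.0046] ztop0.037 topc [ 0.5217 -0.0679  0.0372] toprect [514.3 -68.5] [34.6  6.4] 14.0 all [505.2 -90.1] [69.6 32. ] 25.7
white [283. 173.] 1711 mean [ 0.4889 -0.0326  0.002 ] ztop0.003 topc [ 0.4889 -0.0326  0.002 ] toprect [483.7 -35.1] [63.3 21.4] 12.7 all [483.7 -35.1] [63.3 21.4] 12.7
white [509. 316.] 374 mean [ 0.4056 -0.2744  0.0097] ztop0.011 topc [ 0.4058 -0.2743  0.0099] toprect [ 405.4 -270.2] [21.7 44.8] 1.4 all [ 406.5 -276.4] [55.8 25.5] 75.1
```

View pics/w23.png

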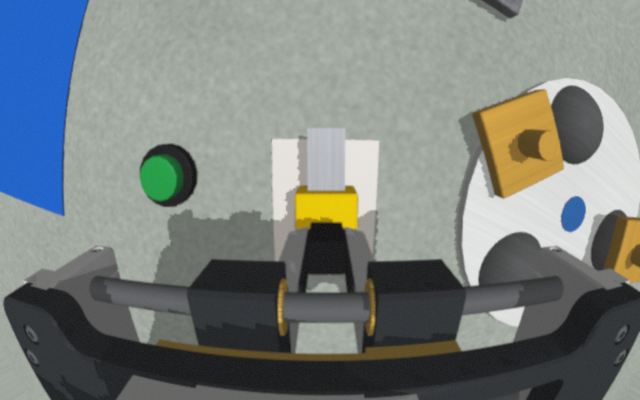

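The key is over the middle of the pad at (326,208). Mass 2 at (520,145) has been knocked off its dome and leans beside it, which does no harm after the button test. I'll set the key down.

>>> {"method": "move_arm", "body": {"fingers": [255, 255, 255, 255, 190, 170, 150, 110, 110, 110, 110, 110], "slide": [[0, 0, 8], [0, 0, 5], [0, 0, 2.3], [0, 0, 0], [0, 0, 0], [0, 0, 0], [0, 0, 0], [0, 0, 0], [0, 0, -10], [0, 0, -30], [0, 0, -40], [0, 0, -30]], "roll": [0, 0, 0, 0, 0, 0, 0, 0, 0, 0, 0, 0]}}

```text
t: 33.48
position: [0.4661, -0.0716, 0.1546]
tool_rot: [0.0, 0.993, 0.118, 0.0]
wrist_force: [0.7, 0.5, 0.0]
gripper_width: 0.0534
grip_force: 0.0
```

```bash
python3 look.py w24 yellow white | cut -c1-250; python3 bal.py w24 x
```

```text
t33.48 tcp [ 0.4661 -0.0716  0.1546] yaw 0.2360 tilt [ 0.001 -0.   ] w0.0534 g0.0 F [0.7 0.5 0. ] q7 -1.37
table z -0.0001
yellow [326. 192.] 1481 mean [ 0.471  -0.0718  0.0331] ztop0.066 topc [ 0.4664 -0.0717  0.0665] toprect [466.3 -72.8] [19.2 19.8] 13.6 all [467.  -72.7] [54.7 38.1] 14.2
white [512. 186.] 11900 mean [ 0.5297 -0.2965  0.0098] ztop0.011 topc [ 0.5296 -0.2965  0.0098] toprect [ 527.9 -296.2] [229.8 248.1] 69.9 all [ 530.6 -297.2] [229.8 253.8] 69.9
white [351. 182.] 1660 mean [ 0.4805 -0.0973  0.0024] ztop0.004 topc [ 0.4805 -0.0973  0.0024] toprect [474.3 -96.3] [112.9  26.9] 14.1 all [474.3 -96.3] [112.9  26.9] 14.1
white [297. 167.] 1288 mean [ 0.4833 -0.0358  0.002 ] ztop0.003 topc [ 0.4833 -0.0358  0.002 ] toprect [478.3 -39.4] [75.4 26.4] 12.6 all [478.3 -39.4] [75.4 26.4] 12.6
t33.53 tcp [ 0.4697 -0.072   0.1593] w0.0533 F [1.6 0.9 2.4]
knob [ 563.  -207.6] [21.6 20.7] ztop 0.0544 slab slope [ 0.001 -0.001] slab z at knob 0.0258 2999
knob [ 507.8 -268.9] [ 21.  252.4] ztop 0.0789 slab slope [-0.006 -0.018] slab z at knob 0.0504 1286
knob [482.5 -40.4] [15.7  2.2] ztop 0.2739 slab slope [0. 0.] slab z at knob 0.0000 0
knob [495.8 -94.4] [15.2  2.1] ztop 0.2738 slab slope [0. 0.] slab z at knob 0.0000 0
knob [487.8 -79.1] [ 7.9 78. ] ztop 0.2811 slab slope [1.084 0.263] slab z at knob 0.2777 18
```

View pics/w24.png

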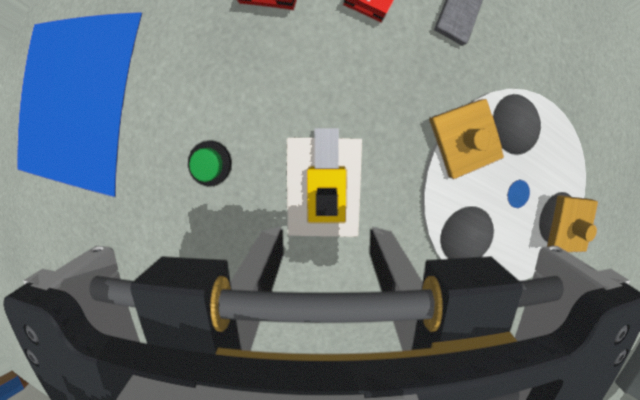

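The key stands on the pad at (326,193), and mass 2 lies flat on the plate at (472,138). I'll fetch mass 2.

>>> {"method": "move_arm", "body": {"fingers": [60, 60, 60, 60, 60, 60, 60, 60, 60, 60], "slide": [[0, 0, 0], [0, 0, 0], [19, 27, 0], [19, 27, 0], [19, 27, 0], [19, 27, 10], [18, 27, 20], [0, 0, 20], [0, 0, 0], [0, 0, 0]], "roll": [0.118, 0.118, 0, 0, 0, 0, 0, 0, 0, 0]}}

```text
t: 34.37
position: [0.5587, -0.2059, 0.1014]
tool_rot: [-0.001, 1.0, -0.0, -0.001]
wrist_force: [0.6, -0.1, 0.6]
gripper_width: 0.0721
grip_force: 0.0
```

```bash
python3 bal.py w25;python3 wm.py w25.npz brass
```

```text
t34.42 tcp [ 0.5596 -0.2055  0.1024] w0.0717 F [-0.2  0.2 -0.6]
knob [ 563.3 -207.7] [20.7 21.3] ztop 0.0545 slab slope [-0.001  0.   ] slab z at knob 0.0259 5437
knob [ 591.1 -267.6] [29.   5.6] ztop 0.2037 slab slope [0. 0.] slab z at knob 0.0000 0
knob [ 583.  -170.6] [ 2.4 15.3] ztop 0.2205 slab slope [ 0.367 -0.752] slab z at knob 0.2040 4
knob [ 582.9 -244.6] [15.3  2.5] ztop 0.2203 slab slope [0. 0.] slab z at knob 0.0000 0
knob [ 579.1 -228.5] [ 6.5 75.6] ztop 0.2275 slab slope [ 1.083 -0.25 ] slab z at knob 0.2203 6
table z -0.0
brass [327. 201.] 6245 mean [ 0.566  -0.2078  0.029 ] ztop0.054 topc [ 0.5638 -0.208   0.0539] toprect [ 563.3 -207.7] [20.7 21.3] 89.9 all [ 561.6 -205. ] [69.1 76. ] 36.5
brass [514. 242.] 1881 mean [ 0.5323 -0.3806  0.0491] ztop0.052 topc [ 0.5311 -0.3835  0.0507] toprect [ 523.3 -382.7] [40.8 69.5] 10.1 all [ 523.6 -382.4] [40.9 69.9] 9.5
```

>>> {"method": "move_arm", "body": {"fingers": [60, 60, 60, 60, 60, 255, 255, 255, 255, 255, 255, 255], "slide": [[3.5, 0.8, 10], [0, 0, 30], [0, 0, 25], [0, 0, 6.5], [0, 0, 0], [0, 0, 0], [0, 0, 0], [0, 0, 0], [0, 0, 0], [0, 0, 0], [0, 0, 0], [0, 0, 0]], "roll": [0, 0, 0, 0, 0, 0, 0, 0, 0, 0, 0, 0]}}

```text
t: 35.42
position: [0.5636, -0.2076, 0.0307]
tool_rot: [0.0, 1.0, -0.0, 0.0]
wrist_force: [-0.5, 1.0, 0.6]
gripper_width: 0.0288
grip_force: 0.0
```

>>> {"method": "move_arm", "body": {"fingers": [255, 255, 255, 255, 255, 255, 255, 255, 255], "slide": [[0, 0, 0], [0, 0, 0], [0, 0, 0], [0, 0, 0], [0, 0, -10], [0, 0, -25], [0, 0, -30], [0, 0, -15], [0, 0, 0]], "roll": [0, 0, 0, 0, 0, 0, 0, 0, 0]}}

```text
t: 36.17
position: [0.5656, -0.2086, 0.1138]
tool_rot: [0.001, 1.0, -0.0, 0.003]
wrist_force: [0.8, -0.2, -5.4]
gripper_width: 0.0217
grip_force: 30.0
```

>>> {"method": "move_arm", "body": {"fingers": [255, 255, 255, 255, 255, 255, 255, 255, 255, 255, 255, 255], "slide": [[0, -20, 0], [0, -30, 0], [-4, -33, 0], [-4, -33, 0], [-4, -33, 0], [-4, -33, 0], [-4, -33, 0], [-4, -33, 0], [-4, -33, 0], [-4, -33, 0], [-4, -33, 0], [-4, -33, 0]], "roll": [0, 0, 0, 0, 0, 0, 0, 0, 0, 0, 0, 0]}}

```text
t: 37.17
position: [0.5219, 0.1734, 0.1089]
tool_rot: [0.001, 1.0, -0.0, -0.001]
wrist_force: [0.7, 0.3, -5.4]
gripper_width: 0.0212
grip_force: 30.0
```

>>> {"method": "move_arm", "body": {"fingers": [255, 255, 255, 255, 255, 255, 255, 255, 255, 255], "slide": [[-4, -33, 0], [-4, -33, 0], [-4, -33, 0], [-4, -33, 0], [-4, -33, 0], [-4, -28, 0], [0, -10, 20], [0, 0, 30], [0, 0, 22], [0, 0, 0]], "roll": [0, 0, 0, 0, 0, 0, 0, 0, 0, 0]}}

```text
t: 38.0
position: [0.4949, 0.3721, 0.0321]
tool_rot: [0.004, 1.0, 0.0, -0.005]
wrist_force: [-1.1, -1.6, -5.6]
gripper_width: 0.0216
grip_force: 30.0
```

```bash
python3 bal.py w26; python3 wm.py w26.npz blue
```

```text
t38.05 tcp [0.4965 0.3729 0.0346] w0.0212 F [-0.1 -0.3 -5.6]
knob [502.6 366.1] [33.4 44.5] ztop 0.0563 slab slope [-0.013 -0.01 ] slab z at knob 0.0275 6056
knob [520.4 359.8] [15.3  1.3] ztop 0.1514 slab slope [0. 0.] slab z at knob 0.0000 0
knob [515.5 376.1] [ 7.8 75.6] ztop 0.1582 slab slope [ 0.983 -0.01 ] slab z at knob 0.1532 6
table z -0.0
blue [393. 138.] 60660 mean [0.5568 0.3201 0.0039] ztop0.005 topc [0.5568 0.3201 0.0039] toprect [533.8 318.4] [195.1 238.8] 1.6 all [533.8 318.4] [195.1 238.8] 1.6
blue [486. 318.] 567 mean [0.4038 0.2246 0.0039] ztop0.005 topc [0.4038 0.2246 0.0039] toprect [403.9 222.8] [15.4 54.3] 1.0 all [403.9 222.8] [15.4 54.3] 1.0
blue [326. 331.] 1052 mean [0.4015 0.3706 0.004 ] ztop0.005 topc [0.4015 0.3706 0.004 ] toprect [401.5 370.4] [20.4 52.4] 1.2 all [401.5 370.4] [20.4 52.4] 1.2
```

>>> {"method": "move_arm", "body": {"fingers": [255, 255, 255, 255, 190, 170, 150, 110, 110, 110, 110, 110], "slide": [[0, 0, 4], [0, 0, 3], [0, 0, 1], [0, 0, 0], [0, 0, 0], [0, 0, 0], [0, 0, 0], [0, 0, 0], [0, 0, -10], [0, 0, -30], [0, 0, -40], [0, 0, -40]], "roll": [0, 0, 0, 0, 0, 0, 0, 0, 0, 0, 0, 0]}}

```text
t: 39.05
position: [0.499, 0.3751, 0.1519]
tool_rot: [0.0, 1.0, -0.0, -0.001]
wrist_force: [0.2, 0.5, 0.9]
gripper_width: 0.0535
grip_force: 0.0
```

>>> {"method": "move_arm", "body": {"fingers": [60, 60, 60, 60, 60, 60, 60, 60, 60, 60, 60, 60], "slide": [[0, 25, 0], [0, 33, 0], [0, 33, 0], [0, 33, 0], [0, 33, 0], [0, 33, 0], [0, 33, 0], [0, 33, 0], [0, 33, 0], [0, 33, 0], [0, 33, 0], [0, 33, 0]], "roll": [0, 0, 0, 0, 0, 0, 0, 0, 0, 0, 0, 0]}}

```text
t: 40.05
position: [0.4997, -0.0141, 0.1515]
tool_rot: [0.0, 1.0, -0.0, 0.001]
wrist_force: [0.6, -0.3, 0.5]
gripper_width: 0.0717
grip_force: 0.0
```

>>> {"method": "move_arm", "body": {"fingers": [60, 60, 60, 60, 60, 60, 60, 60, 60, 60, 60, 60], "slide": [[1, 33, 0], [1, 33, 0], [1, 33, 0], [1, 33, 0], [1, 33, 0], [1, 33, 0], [1, 33, 0], [1, 33, 0], [1, 33, 0], [1, 33, 0], [0, 20, 15], [0, 0, 0]], "roll": [0, 0, 0, 0, 0, 0, 0, 0, 0, 0, 0, 0]}}

```text
t: 41.05
position: [0.5068, -0.3687, 0.1344]
tool_rot: [0.002, 1.0, -0.004, -0.001]
wrist_force: [-0.4, -0.2, -0.0]
gripper_width: 0.0722
grip_force: 0.0
```

```bash
python3 bal.py w27; python3 wm.py w27.npz brass; python3 chk.py side3
```

```text
t41.10 tcp [ 0.5076 -0.3652  0.1349] w0.0718 F [-0.3  0.3 -0. ]
knob [ 507.6 -390.3] [29.5 21.5] ztop 0.0794 slab slope [-0.009 -0.006] slab z at knob 0.0508 5076
knob [ 530.9 -333.1] [ 2.4 15.6] ztop 0.2533 slab slope [0. 0.] slab z at knob 0.0000 0
knob [ 530.7 -407. ] [16.   2.7] ztop 0.2535 slab slope [ 0. -0.] slab z at knob 0.2364 1
knob [ 527.1 -391.2] [76.2  6.9] ztop 0.2607 slab slope [1.086 0.162] slab z at knob 0.2597 8
table z -0.0001
brass [344. 201.] 5874 mean [ 0.5113 -0.3857  0.0538] ztop0.079 topc [ 0.5091 -0.386   0.0787] toprect [ 508.6 -386.2] [20.7 21.3] 88.6 all [ 508.8 -386.2] [69.8 68.8] 10.4
t41.10 [ 0.5076 -0.3652  0.1349] w0.0718 [-0.3  0.3 -0. ]
brass 46 mean [ 0.481  1.798 -0.036] top [ 0.481  1.795 -0.034] z -0.032
brass 37 mean [ 0.614  1.711 -0.087] top [ 0.604  1.709 -0.061] z -0.062
brass 338 mean [0.499 0.365 0.022] top [0.5   0.372 0.046] z 0.047
brass 1339 mean [ 0.506 -0.391  0.053] top [ 0.508 -0.385  0.078] z 0.078
yellow 343 mean [ 0.464 -0.083  0.027] top [ 0.463 -0.079  0.032] z 0.034
green 135 mean [0.468 0.059 0.021] top [0.468 0.062 0.023] z 0.025
```

>>> {"method": "move_arm", "body": {"fingers": [60, 60, 60, 60, 60, 60, 60], "slide": [[0.4, 10, 0], [0, 9.8, 0], [0, 0, 20], [0, 0, 30], [0, 0, 20], [0, 0, 8], [0, 0, 0]], "roll": [0, 0, 0, 0, 0, 0, 0]}}

```text
t: 41.73
position: [0.509, -0.3815, 0.0559]
tool_rot: [-0.001, 1.0, 0.0, -0.001]
wrist_force: [-0.8, -0.1, 0.4]
gripper_width: 0.0716
grip_force: 0.0
```

>>> {"method": "move_arm", "body": {"fingers": [255, 255, 255, 255, 255, 255, 255, 255, 255, 255, 255, 255], "slide": [[0, 0, 0], [0, 0, 0], [0, 0, 0], [0, 0, 0], [0, 0, 0], [0, 0, 0], [0, 0, 0], [0, 0, 0], [0, 0, 0], [0, 0, 0], [0, 0, 0], [0, 0, 0]], "roll": [0, 0, 0, 0, 0, 0, 0, 0, 0, 0, 0, 0]}}

```text
t: 42.73
position: [0.51, -0.3825, 0.0575]
tool_rot: [0.0, 1.0, -0.0, 0.0]
wrist_force: [0.5, -0.8, 2.2]
gripper_width: 0.0217
grip_force: 29.5
```

Gripped. I'll lift and carry it to the mat, aiming for (0.50, 0.26).

>>> {"method": "move_arm", "body": {"fingers": [255, 255, 255, 255, 255, 255, 255, 255, 255, 255, 255, 255], "slide": [[0, 0, 0], [0, 0, -10], [0, 0, -25], [0, 0, -22], [0, -15, 0], [0, -30, 0], [0, -33, 0], [0, -33, 0], [0, -33, 0], [0, -33, 0], [0, -33, 0], [0, -33, 0]], "roll": [0, 0, 0, 0, 0, 0, 0, 0, 0, 0, 0, 0]}}

```text
t: 43.73
position: [0.5088, -0.1374, 0.1143]
tool_rot: [-0.0, 1.0, -0.0, -0.001]
wrist_force: [0.6, 0.2, -4.3]
gripper_width: 0.0214
grip_force: 29.7
```

>>> {"method": "move_arm", "body": {"fingers": [255, 255, 255, 255, 255, 255, 255, 255, 255, 255, 255, 255], "slide": [[0, -33, 0], [0, -33, 0], [0, -33, 0], [0, -33, 0], [0, -33, 0], [0, -33, 0], [0, -33, 0], [0, -33, 0], [0, -33, 0], [0, -33, 0], [0, -33, 0], [0, -28, 0]], "roll": [0, 0, 0, 0, 0, 0, 0, 0, 0, 0, 0, 0]}}

```text
t: 44.73
position: [0.5085, 0.2545, 0.1142]
tool_rot: [-0.0, 1.0, 0.001, -0.001]
wrist_force: [-0.1, 0.2, -4.7]
gripper_width: 0.0211
grip_force: 29.7
```

```bash
python3 held.py w27 >/dev/null; python3 bal.py w28; python3 held.py w28;  python3 wm.py w28.npz brass | cut -c1-200
```

```text
t44.78 tcp [0.5081 0.2628 0.1144] w0.0214 F [-0.2  7.4 -4.8]
knob [500.  373.9] [20.7 21.7] ztop 0.0484 slab slope [-0.001  0.003] slab z at knob 0.0200 3537
knob [516.2 248. ] [33.1 45.2] ztop 0.1359 slab slope [-0.011 -0.031] slab z at knob 0.1071 5895
knob [532.7 264.8] [ 1.4 15.1] ztop 0.2335 slab slope [0. 0.] slab z at knob 0.0000 0
knob [528.2 257.3] [75.   7.9] ztop 0.2404 slab slope [ 0.914 -0.004] slab z at knob 0.2341 8
w28 slab top z 0.1070191818389976 rect ((508.3026123046875, 252.67364501953125), (67.89857482910156, 66.87263488769531), 10.510939598083496) slope [-0.012 -0.031]
table z -0.0
brass [205. 208.] 4438 mean [0.5034 0.3689 0.0231] ztop0.048 topc [0.5004 0.3731 0.0477] toprect [500.  373.9] [20.7 21.7] 87.9 all [500.2 373.1] [68.3 69.5] 36.5
brass [327. 210.] 5630 mean [0.5258 0.2527 0.107 ] ztop0.111 topc [0.5252 0.2498 0.1074] toprect [513.9 253.6] [56.8 68.4] 10.1 all [513.9 253.8] [56.8 68.8] 10.1
brass [325. 277.] 638 mean [0.4793 0.2538 0.1073] ztop0.109 topc [0.4793 0.2538 0.1073] toprect [481.5 254.2] [18.5 28.6] 6.3 all [481.5 254.2] [18.5 28.6] 6.3
```

>>> {"method": "move_arm", "body": {"fingers": [255, 255, 255, 255, 255, 255, 255, 255], "slide": [[0, 5, 0], [0, 0, 20], [0, 0, 30], [0, 0, 20], [0, 0, 8], [0, 0, 4], [0, 0, 2], [0, 0, 0]], "roll": [0, 0, 0, 0, 0, 0, 0, 0]}}

```text
t: 45.45
position: [0.5105, 0.2467, 0.0309]
tool_rot: [-0.0, 1.0, -0.0, 0.0]
wrist_force: [-1.1, 0.4, -3.8]
gripper_width: 0.0214
grip_force: 30.0
```

```bash
python3 bal.py w29
```

```text
t45.50 tcp [0.5108 0.2468 0.0313] w0.0214 F [ 0.1  0.5 -3.6]
knob [521.6 243.5] [22.5 46.4] ztop 0.0522 slab slope [-0.006 -0.008] slab z at knob 0.0234 5903
knob [515.1 329.4] [ 21.4 115.4] ztop 0.0484 slab slope [-0.004  0.007] slab z at knob 0.0200 4809
knob [534.1 233.3] [14.8  1.5] ztop 0.1506 slab slope [0. 0.] slab z at knob 0.0000 0
knob [529.8 249.4] [ 7.1 75.4] ztop 0.1572 slab slope [0.887 0.016] slab z at knob 0.1504 9
```

>>> {"method": "move_arm", "body": {"fingers": [255, 255, 255, 190, 170, 150, 110, 110, 110, 110, 110, 110], "slide": [[0, 0, 2], [0, 0, 1.5], [0, 0, 0], [0, 0, 0], [0, 0, 0], [0, 0, 0], [0, 0, 0], [0, 0, -10], [0, 0, -30], [0, 0, -40], [0, 0, -40], [0, 0, -10]], "roll": [0, 0, 0, 0, 0, 0, 0, 0, 0, 0, 0, 0]}}

```text
t: 46.5
position: [0.5133, 0.2483, 0.1635]
tool_rot: [-0.002, 1.0, -0.0, 0.005]
wrist_force: [0.2, 0.6, 0.1]
gripper_width: 0.0537
grip_force: 0.0
```

>>> {"method": "move_arm", "body": {"fingers": [110, 110, 110, 110, 110, 110, 110, 110], "slide": [[0, 15, -20], [0, 30, 0], [0, 30, 0], [0, 30, 0], [0, 20, 0], [0, 0, 0], [0, 0, 0], [0, 0, 0]], "roll": [0, 0, 0, 0, 0, 0, 0, 0]}}

```text
t: 47.17
position: [0.51, 0.1229, 0.1771]
tool_rot: [-0.001, 1.0, 0.0, 0.0]
wrist_force: [0.3, -0.0, 0.0]
gripper_width: 0.0534
grip_force: 0.0
```

```bash
python3 look.py w30 brass yellow green blue | cut -c1-220; python3 chk.py side4
```

```text
t47.17 tcp [0.51   0.1229 0.1771] yaw 0.0007 tilt [0.0004 0.0011] w0.0534 g0.0 F [ 0.3 -0.   0. ] q7 -1.83
table z -0.0
brass [222. 189.] 3201 mean [0.511  0.2413 0.0231] ztop0.048 topc [0.5096 0.2445 0.0478] toprect [509.2 245. ] [21.3 21.4] 54.7 all [509.5 244.2] [68.  69.1] 10.9
brass [134. 197.] 2255 mean [0.5025 0.3657 0.0229] ztop0.048 topc [0.5003 0.3721 0.0478] toprect [500.1 372.8] [21.2 19.9] 32.3 all [499.9 372.1] [68.9 70.1] 35.9
yellow [478. 224.] 1079 mean [ 0.4711 -0.0626  0.0287] ztop0.035 topc [ 0.4717 -0.0663  0.0324] toprect [467.3 -71.8] [55.  39.3] 13.6 all [467.3 -71.6] [55.2 39.6] 13.4
green [377. 221.] 537 mean [0.4738 0.0633 0.0225] ztop0.025 topc [0.4734 0.0627 0.0236] toprect [472.   62.9] [27.8 36.1] 15.9 all [470.4  62.5] [31.6 37.8] 24.1
blue [182. 169.] 19941 mean [0.5321 0.3068 0.0041] ztop0.005 topc [0.5321 0.3068 0.0041] toprect [511.8 317.1] [237.4 238.4] 1.9 all [511.8 317.1] [237.4 238.4] 1.9
blue [599. 185.] 170 mean [ 0.5219 -0.3018  0.0108] ztop0.012 topc [ 0.5219 -0.3018  0.0108] toprect [ 522.5 -301.1] [30.2 29.6] 1.8 all [ 522.5 -301.1] [30.2 29.6] 1.8
t47.22 [0.5099 0.1234 0.177 ] w0.0534 [0.2 0.1 0.2]
brass 126 mean [ 0.47   1.774 -0.049] top [ 0.467  1.815 -0.033] z -0.031
brass 158 mean [ 0.621  1.747 -0.056] top [ 0.616  1.778 -0.034] z -0.032
brass 40 mean [ 0.599  1.711 -0.111] top [ 0.587  1.702 -0.087] z -0.087
brass 343 mean [0.499 0.365 0.022] top [0.5   0.372 0.046] z 0.046
brass 413 mean [0.509 0.237 0.022] top [0.509 0.243 0.047] z 0.047
yellow 338 mean [ 0.464 -0.083  0.026] top [ 0.464 -0.078  0.031] z 0.033
green 137 mean [0.468 0.06  0.021] top [0.468 0.062 0.023] z 0.025
```

View pics/w30.png

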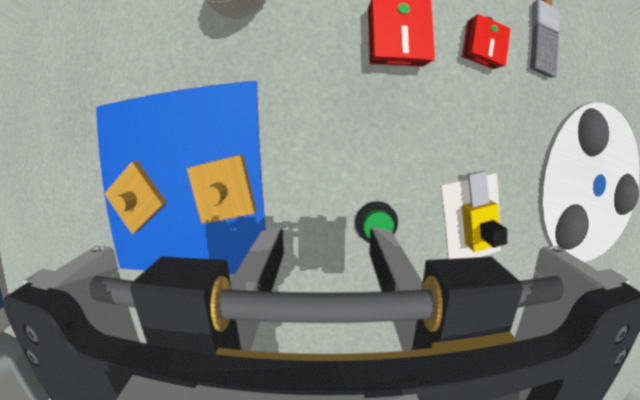

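Both masses stand knob up on the mat at (222,189) and (134,197). The key is on the pad at (480,225), the button is up at (377,221), and the arm is clear of everything.

```bash
python3 -c "
from rig import manip
print(manip.finish_job())"
```

```text
the job is handed in; nothing more can be done
None
```

The job is handed in: both masses balanced, the key went fully home and the button was pressed to its stop with all in place, then the key went back on the pad and both masses on the mat; mass 2 was knocked off its dome after the press, and the hand-in returned no verdict.

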